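# Change over the thread stand

## Robot

A 6-joint arm with a two-finger parallel gripper is mounted at the origin on the work surface. World frame = base frame: x ahead of the robot, y to its left, z up, the work surface at z = 0. Lengths are in m, angles in rad, forces in N, time in s.
With the tool pointing down it reaches from about 0.35 to 0.775 m from the base axis. Payload 7.3 kg.
Tool frame: the origin (TCP) lies on the front face of the gripper's body, between the roots of the fingers; the fingertips stand 66 mm ahead of it and the grasp point (between the pads) lies 47 mm ahead of it; z points along the fingers, y is the direction in which the jaws open and shut (so a half turn about z gives the same grasp; the last joint's range is limited). The gripper opens to 92 mm and grips with 3 to 60 N. Pads are 19 mm wide; open, the fingers measure 130 mm over their backs; the gripper's body (75 mm by 190 mm) begins 47 mm behind the grasp point.
Start: joints at [1.176, 0.342, 1.524, -0, 1.275, -0.146], TCP at [0.129, 0.509, 0.292] pointing down, gripper open.
Joint ranges: [-2.53, 2.53], [-0.77, 2.02], [0.04, 2.7], [-1, 4.14], [0.28, 2.66], [-3.11, 3.11]. Speed limits (rad/s): [2.57, 2.57, 3.14, 3.14, 3.14, 3.14].

## Interface

Orientations are given as [roll, pitch, yaw] about the fixed x, y, z axes, in that order (R = Rz(yaw) Ry(pitch) Rx(roll)).
In Python, from cell import observe, read_camera, hand_in, search_frame, tip_of gives the robot as it stands. The module is installed in compiled form; this text tells all that it offers.
- The arm moves only by the tool apply_moves, never from a script. Its argument "motion" is a list of rows, each an object with "offset": the shift along the tool's x, y, z in mm, a list of three; "rotation": the turn, a rotation vector about the tool's x, y, z in rad, a list of three. In form: [{"offset": [x, y, z], "rotation": [rx, ry, rz]}, ...]. A call has 1 to 12 rows; each row shifts and turns the pose as measured when the row begins, along the tool's axes as they then stand; what a row does not reach is not made up. A row lasts 1/12 s, in which the tool goes at most 41.7 mm and 7.16 degrees, less where a joint would pass 70% of its speed; a pose out of reach is approached as far as the arm can. A call with a gripper value outside its range is refused whole. "grip" is the closure, from 0 (fully open) to 1 (shut), set as the call begins (left out, the last holds). The fingers move at their own pace and stop on an object; "grip_force" is the grip in N (left out, the last holds). Time passes only in rows, so rows that do not move let the fingers close. It gives the time, the measured TCP pose, the force and the opening at its end, in the units of the state.
- observe(): the state, without advancing time (a new reading comes with each control period).
- read_camera(name): name is "side" or "top" or "wrist"; returns a dict with "img" (480x640x3 uint8, red, green, blue), "camera_matrix" (3x3 intrinsics, pixels), "D" ([k1, k2, p1, p2, k3] as OpenCV has them; the pictures are not rectified), "R" (3x3) and "t" (3): a world point X has camera coordinates R X + t; the wrist camera has in their place "tool_from_camera" (4x4, takes a point from camera to tool coordinates, whose origin is the TCP and whose axes are the flange's). Camera axes: x right, y down, z forward; pixel columns grow to the right and rows downward; lengths in m; the calibration is good to about 2 mm. A picture is of the moment at which its call begins: read the wrist's pose just before it. There is no depth.
- hand_in(): hands the job in, once; it reports no verdict.
Trained networks look in a picture, given as the dict that the camera call returned (one of the last four; its "shot" number tells which), for a name from the list of things; names that differ only in an ending like _2 or _b are one class to them, and where a whole thing is asked for, a point or a joint stands for the part that bears it (a point fixed in the world has none). Each returns a list of dicts, best first, with "score" (0 to 1); they miss things now and then, are a little off and sometimes report something else, mostly with a low value. They report only what shows in the picture. A call takes as long as a camera call. They do not tell look-alikes from the thing itself.
- search_frame(query, picture): "location" ([x, y, z] in m, in world coordinates, good to about 4 mm: the middle of the surface that is visible of it).
- tip_of(query, picture): "location" ([x, y, z] in m, in world coordinates, good to about 4 mm: a listed point, or the origin of a listed thing).
The state is a dict: "time": time; "qpos": joint angles; "qvel": joint speeds; "joint_efforts": joint torques, N m; "tool_pos": TCP position; "tool_rot": TCP orientation; "contact_force": force on the tool from outside, world axes, zero at the start; "torque": the same for the moment, N m; "opening": finger opening in m.
Only numpy, scipy, OpenCV 4.12 (cv2) and the standard library are available. Lean on these libraries where they do the work, as an engineer would, in place of code of your own. Each camera call takes 0.05 s, during which the arm holds its last target.

## Task

Change over the thread stand on this embroidery desk: take the knobbed lid off the blue canister and set it down flat in the middle of the round cork mat, clear every empty cardboard core off the spindles into the canister, and fit each full thread spool that stands loose on the desk (not the stock in the wooden box) upright over a spindle of its own, right down onto the stand's base. Once all the cores are inside, put the lid back on the canister so that it sits level and closed, and leave the other things on the desk where they are.

Things in the scene. Friction and masses are not known exactly. Their poses are not given: they have to be found in the camera images.
- stand: thread stand, fixed: dark wood base 100 (its x) x 280 (its y) x 20 mm high with three upright steel spindles, 10 mm in diameter with rounded tips that reach 62 mm above the base top (82 mm above the desk), in a row along its y axis at y = -90, 0 and +90 mm. Origin under the centre of the base, at desk height. At the start two or three spindles carry a core.
- canister: blue stoneware canister, fixed, open at the top under its lid: 140 mm outside diameter, 130 mm inside, rim 120 mm above the desk, inner floor at 6 mm. Origin under its centre, at desk height.
- lid: loose round blue lid, 250 g: plate 148 mm in diameter and 8 mm thick, under it a plug 112 mm in diameter and 6 mm deep that goes in the mouth, on top a wooden knob 26 mm in diameter and 34 mm high. Origin at the centre of the plug's underside: plate top at 14 mm, knob top at 48 mm. Seated on the canister the origin is 114 mm above the desk; lying on the mat, 3 mm.
- mat: round cork mat, fixed, 170 mm in diameter, 3 mm thick, with nothing on it: the place for the lid while the canister is open. Origin under its centre.
- core1: empty cardboard core (None if absent): plain tube 28 mm in outside diameter, 46 mm high, hole 17 mm through it, 15 g; stands over a spindle, its lower end on the stand's base. Origin at the centre of its lower end, z along its axis.
- core2: empty cardboard core (None if absent): plain tube 28 mm in outside diameter, 46 mm high, hole 17 mm through it, 15 g; stands over a spindle, its lower end on the stand's base. Origin at the centre of its lower end, z along its axis.
- core3: empty cardboard core (None if absent): plain tube 28 mm in outside diameter, 46 mm high, hole 17 mm through it, 15 g; stands over a spindle, its lower end on the stand's base. Origin at the centre of its lower end, z along its axis.
- spool1: full spool of teal thread with white end flanges (None if absent): 56 mm in diameter, 46 mm high, hole 17 mm through it, about 90 g; stands upright on the desk. Origin at the centre of its lower end, z along its axis. Any spool may go on any spindle; fully mounted its origin is 20 mm above the desk.
- spool2: full spool of mustard yellow thread with white end flanges (None if absent): 56 mm in diameter, 46 mm high, hole 17 mm through it, about 90 g; stands upright on the desk. Origin at the centre of its lower end, z along its axis. Any spool may go on any spindle; fully mounted its origin is 20 mm above the desk.
- spool3: full spool of brick red thread with white end flanges (None if absent): 56 mm in diameter, 46 mm high, hole 17 mm through it, about 90 g; stands upright on the desk. Origin at the centre of its lower end, z along its axis. Any spool may go on any spindle; fully mounted its origin is 20 mm above the desk.
- spindle1 (a point): foot of spindle 1 on its axis, level with the top of the stand's base (20 mm above the desk); the spindle rises 62 mm from here.
- spindle2 (a point): foot of spindle 2 on its axis, level with the top of the stand's base (20 mm above the desk); the spindle rises 62 mm from here.
- spindle3 (a point): foot of spindle 3 on its axis, level with the top of the stand's base (20 mm above the desk); the spindle rises 62 mm from here.
- mug: bystander: white mug, 80 mm in diameter, 95 mm high. Origin under its centre; leave it alone.
- jar: bystander: amber glass button jar with brass cap, 60 mm in diameter, 70 mm high. Origin under its centre; leave it alone.
- tape: bystander: yellow tape measure, 52 mm in diameter, 16 mm high. Origin under its centre; leave it alone.
- scissors: bystander: scissors with orange loops, about 190 mm long, lying flat. Origin under its centre; leave it alone.
- tin: bystander: copper-coloured needle tin, 60 x 80 x 25 mm. Origin under its centre; leave it alone.
Not all that is in view belongs to the job. Leave any red look-alike of the core3 alone.

How it is judged:
By the outcome, as a careful person would: the job done as asked, in the order asked, and still so for the second after the job is handed in, with the robot touching nothing.
Of core1, core2, core3 only 2 to 3 are there at a start; the rules pass over those that are not, and their reading is None.
Of spool1, spool2, spool3 only 2 to 3 are there at a start; the rules pass over those that are not, and their reading is None.
At some moment in a run one of spool1, spool2, spool3 may be knocked a few centimetres aside while the robot is not near it.
It also fails if it takes over 210 s, if anything falls off the work surface, if the arm or the gripper's body presses on something with over 40 N, if the wrist force passes 120 N, or if a joint passes its speed limit or range.

## Working session

There is one attempt and no reset: what is moved stays moved. The work goes in short steps, Python scripts to look and compute and a tool call to move; the robot and the scene stay as the last step left them, time stands still between calls to the robot, and variables do not carry over. Pictures are saved under pics/ and viewed, and the job is handed in when it is done.

Besides the shell and the picture viewer there is one more tool, called after "Call:" as name(argument=value, ...) on one line, values as JSON. apply_moves: Moves the arm, as the interface text tells. Its arguments: {"type":"object","properties":{"motion":{"type":"array"},"grip":{"type":"number"},"grip_force":{"type":"number"}},"required":["motion"]}

```bash
mkdir -p pics; python3 - <<'E'
from cell import *
import cv2
print(observe())
for n in ["side","top","wrist"]:
    p=read_camera(n); cv2.imwrite(f"pics/{n}0.png",p["img"][:,:,::-1])
    print(n,p["camera_matrix"].tolist(),p["D"],p.get("R"),p.get("t"),p.get("tool_from_camera"))
    if n!="wrist":
        for q in ["stand","canister","lid","mat","core1","core2","core3","spool1","spool2","spool3","spindle1","spindle2","spindle3","mug","jar","tape","scissors","tin"]:
            print(q,[(d["score"].__round__(2),[round(float(x),3) for x in d["location"]]) for d in tip_of(q,p)[:4]])
E
```

```text
{'time': 0.0, 'qpos': array([ 1.17603405e+00,  3.42714064e-01,  1.52503311e+00,  3.41449102e-06,
        1.27539782e+00, -1.45999835e-01]), 'qvel': array([ 0.00029436,  0.00025747, -0.00072397, -0.00094032,  0.00033778,
       -0.00048314]), 'joint_efforts': array([ 1.20613977e-04, -4.31247103e+01, -2.44214165e+01,  7.18348590e-02,
        5.60313673e-02, -1.62946899e-04]), 'tool_pos': array([0.12911288, 0.50855197, 0.29154377]), 'tool_rot': array([-3.14005731e+00, -2.29066830e-04,  2.89282904e+00]), 'contact_force': array([-0.61579155,  0.3506977 , -0.84029987]), 'torque': array([-0.02741013, -0.02473044,  0.01173385]), 'opening': 0.09183453127238206}
side [[497.3299818405412, 0.0, 314.5670950738296], [0.0, 497.3299818405412, 245.63411018839886], [0.0, 0.0, 1.0]] [-0.00079973  0.          0.          0.          0.        ] [[ 0.72940097 -0.68395312  0.01350407]
 [-0.4266252  -0.47022781 -0.77257798]
 [ 0.53475711  0.55775795 -0.63477626]] [-0.47149866  0.26298607  0.88864914] None
stand [(0.89, [0.641, -0.04, -0.002])]
canister [(0.77, [0.499, 0.338, -0.001])]
lid [(0.67, [0.49, 0.
[... 2488 characters left out ...]
mug [(0.71, [0.7, 0.38, 0.001])]
jar [(0.86, [0.713, -0.328, -0.0]), (0.17, [0.703, 0.378, -0.0])]
tape [(0.63, [0.606, -0.49, -0.004]), (0.56, [0.333, -0.254, 0.002])]
scissors [(0.89, [0.606, -0.49, -0.003])]
tin [(0.85, [0.697, 0.217, 0.005])]
wrist [[375.28845780260764, 0.0, 318.29125399850415], [0.0, 375.28845780260764, 246.43832955847867], [0.0, 0.0, 1.0]] [0.00694984 0.         0.         0.         0.        ] None None [[-5.16873557e-04 -9.65715396e-01 -2.59602596e-01  6.94735983e-02]
 [ 9.99999815e-01 -5.82718152e-04  1.76679394e-04 -4.02045036e-04]
 [-3.21897156e-04 -2.59602456e-01  9.65715518e-01 -9.40337593e-02]
 [ 0.00000000e+00  0.00000000e+00  0.00000000e+00  1.00000000e+00]]
```

View pics/side0.png

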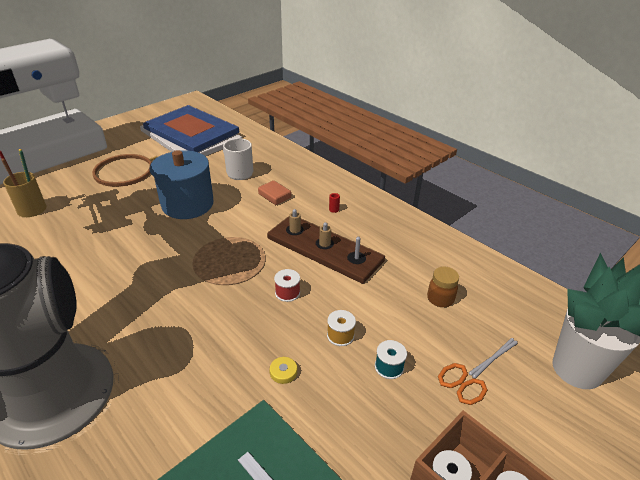

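View pics/top0.png

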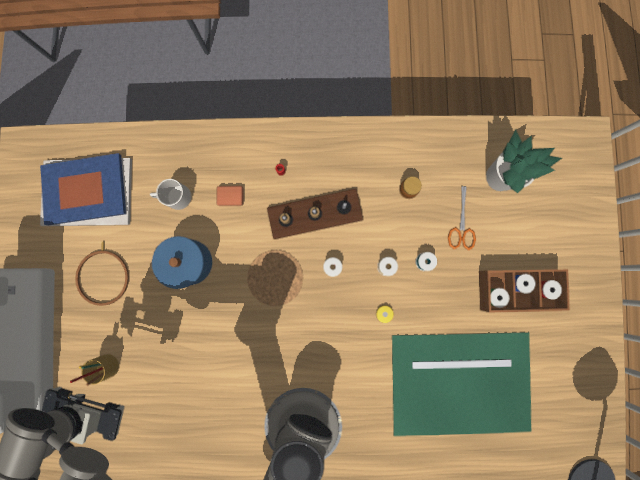

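View pics/wrist0.png

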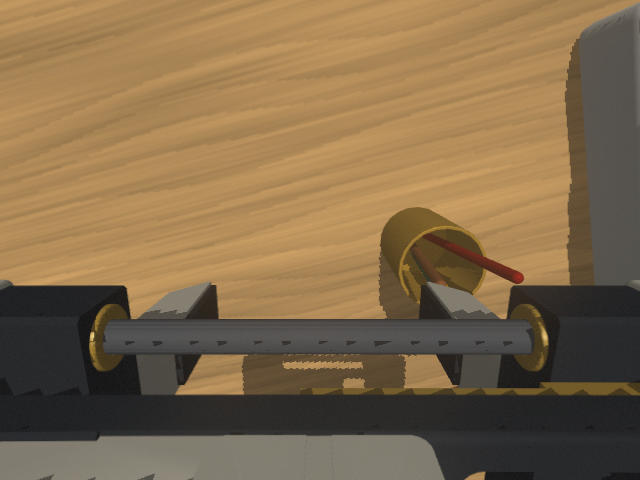

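```bash
cat > h.py <<'E'
import numpy as np, cv2, sys, math
from scipy.spatial.transform import Rotation as Ro
from cell import *
def pose():
    s=observe(); return np.array(s["tool_pos"]),Ro.from_euler("xyz",s["tool_rot"]).as_matrix(),s
def go(x,y,z,yaw=1.772):
    p,R,s=pose()
    off=R.T@(np.array([x,y,z])-p)*1000
    Rt=Ro.from_euler("xyz",[math.pi,0,yaw]).as_matrix()
    rv=Ro.from_matrix(R.T@Rt).as_rotvec()
    # offsets expressed in final tool frame also
    print("t",round(s["time"],2),"off",off.round(1),"rot",rv.round(3),"offFinal",(Rt.T@(np.array([x,y,z])-p)*1000).round(1),"F",np.round(s["contact_force"],1),"open",round(s["opening"],4))
def wcam():
    p,R,s=pose(); c=read_camera("wrist"); T=np.array(c["tool_from_camera"])
    Rc=R@T[:3,:3]; tc=R@T[:3,3]+p
    c["Rw"]=Rc; c["cw"]=tc
    return c
def ray(c,uv,z):
    uv=np.array(uv,float).reshape(-1,1,2)
    n=cv2.undistortPoints(uv,np.array(c["camera_matrix"]),np.array(c["D"])).reshape(-1,2)
    d=np.c_[n,np.ones(len(n))]
    if "Rw" in c: d=d@c["Rw"].T; o=c["cw"]
    else:
        R=np.array(c["R"]);o=-R.T@np.array(c["t"]); d=d@R
    k=(z-o[2])/d[:,2]
    return o+k[:,None]*d
def proj(c,X):
    X=np.atleast_2d(X).astype(float)
    if "Rw" in c: R=c["Rw"].T; t=-R@c["cw"]
    else: R=np.array(c["R"]);t=np.array(c["t"])
    return cv2.projectPoints(X,cv2.Rodrigues(R)[0],t,np.array(c["camera_matrix"]),np.array(c["D"]))[0].reshape(-1,2)
def save(c,n,crop=None,s=1):
    im=c["img"][:,:,::-1]
    if crop: a,b,cc,d=crop; im=im[b:d,a:cc]
    im=cv2.resize(im,None,fx=s,fy=s,interpolation=cv2.INTER_CUBIC)
    cv2.imwrite(f"pics/{n}.png",im)
E
python3 - <<'E'
from h import *
go(.494,.342,.27)
E
```

```text
t 1.95 off [-394.6  -71.9   22.2] rot [ 0.    -0.     1.121] offFinal [-236.4  324.    22.2] F [-0.7 -0.2 -0.4] open 0.0918
```

```bash
python3 - <<'E'
from h import *
c=read_camera("top"); save(c,"topA",(250,170,450,290),4)
c=read_camera("side"); save(c,"sideA",(250,190,410,310),5)
E
```

```text
(no output)
```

View pics/topA.png

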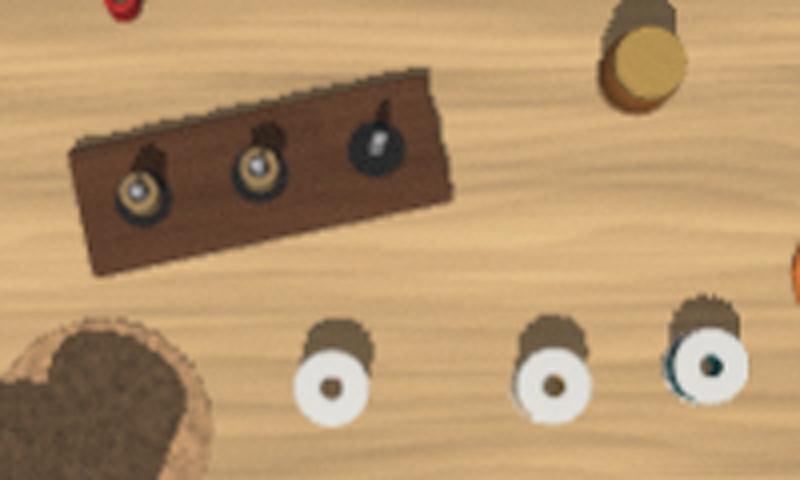

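View pics/sideA.png

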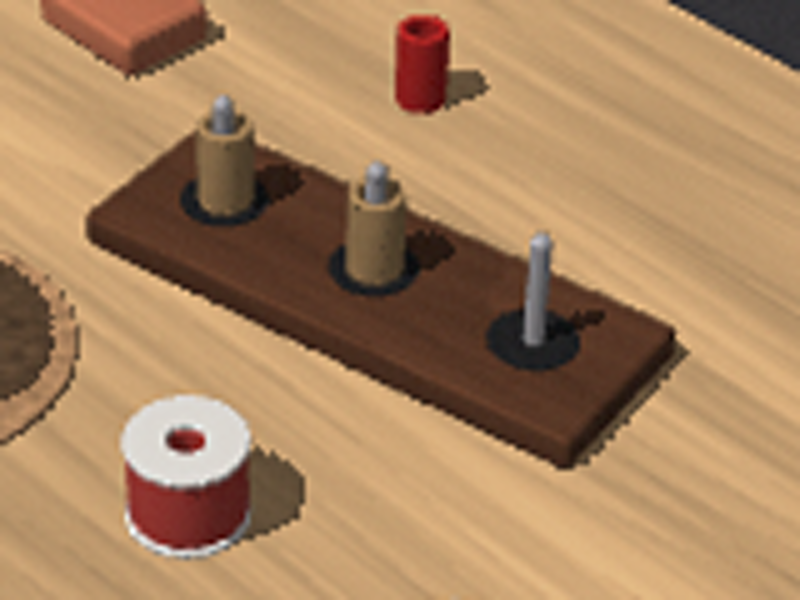

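Call:
apply_moves(motion=[{"offset": [-35, -7, 0], "rotation": [0, 0, 0]}, {"offset": [-35, -7, 0], "rotation": [0, 0, 0]}, {"offset": [-35, -7, 0], "rotation": [0, 0, 0]}, {"offset": [-35, -7, 0], "rotation": [0, 0, 0]}, {"offset": [-35, -7, 0], "rotation": [0, 0, 0]}, {"offset": [-35, -7, 0], "rotation": [0, 0, 0]}, {"offset": [-35, -7, 0], "rotation": [0, 0, 0]}, {"offset": [-35, -7, 0], "rotation": [0, 0, 0]}], grip=0.2)

```text
time: 2.72
tool_pos: [0.3911, 0.3849, 0.2923]
tool_rot: [3.139, -0.002, 2.906]
contact_force: [-0.1, 1.4, 0.6]
opening: 0.0733
```

```bash
python3 - <<'E'
from h import *
go(.494,.342,.27)
c=read_camera("top"); print(ray(c,[(284.5,217.5),(314.5,211.7),(344.5,205.5)],.080).round(4))
print(ray(c,[(332.5,266.7),(388.2,266),(427.7,261.5)],.046).round(4)) 
c=read_camera("side"); print(ray(c,[(294.4,210.2),(325.2,223.5),(358,237.7)],.080).round(4))
c=wcam(); save(c,"w1")
E
```

```text
t 2.72 off [-110.1  -17.8   22.1] rot [ 0.002 -0.003  1.134] offFinal [-62.6  92.3  22.3] F [-0.1  1.4  0.6] open 0.0733
[[ 0.6202  0.0401  0.08  ]
 [ 0.6359 -0.0469  0.08  ]
 [ 0.6528 -0.1339  0.08  ]]
[[ 0.477  -0.0971  0.046 ]
 [ 0.4769 -0.2608  0.046 ]
 [ 0.4885 -0.3778  0.046 ]]
[[ 0.6211  0.0454  0.08  ]
 [ 0.639  -0.0425  0.08  ]
 [ 0.6567 -0.1301  0.08  ]]
```

View pics/w1.png

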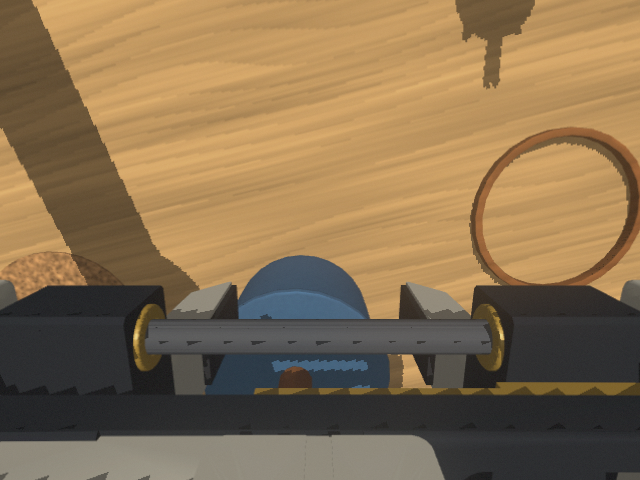

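Call:
apply_moves(motion=[{"offset": [-22, -4, 0], "rotation": [0, 0, 0.12]}, {"offset": [-22, -2, 0], "rotation": [0, 0, 0.12]}, {"offset": [-20, 0, 0], "rotation": [0, 0, 0.12]}, {"offset": [0, 0, 0], "rotation": [0, 0, 0.12]}, {"offset": [0, 0, 0], "rotation": [0, 0, 0.12]}, {"offset": [0, 0, 0], "rotation": [0, 0, 0.12]}, {"offset": [0, 0, 0], "rotation": [0, 0, 0.12]}, {"offset": [0, 0, 0], "rotation": [0, 0, 0.12]}, {"offset": [0, 0, 0], "rotation": [0, 0, 0.12]}, {"offset": [0, 0, 0], "rotation": [0, 0, 0.05]}])

```text
time: 3.7
tool_pos: [0.4414, 0.3625, 0.2912]
tool_rot: [-3.134, -0.005, 1.732]
contact_force: [0.0, 0.1, 0.0]
opening: 0.0734
```

```bash
python3 - <<'E'
from h import *
go(.494,.342,.27)
c=wcam(); save(c,"w2")
E
```

```text
t 3.7 off [-28.8  48.8  20.7] rot [-0.007 -0.005 -0.04 ] offFinal [-30.6  47.4  21.2] F [0.  0.1 0. ] open 0.0734
```

View pics/w2.png

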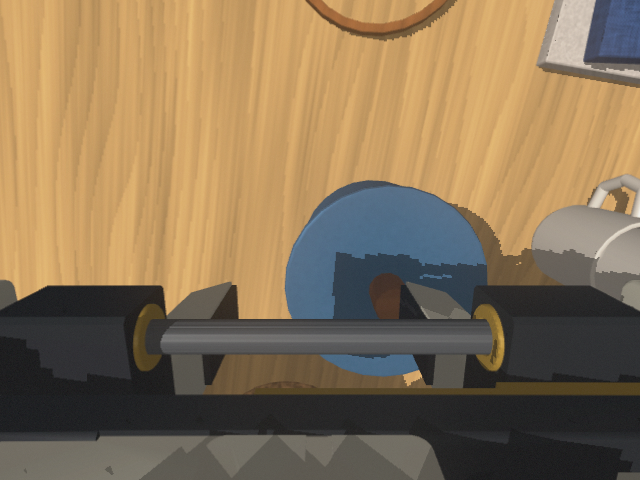

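```bash
python3 - <<'E'
from h import *
c=wcam(); print(ray(c,[(286,285),(488,285),(390,182),(385,377)],.128).round(4))
im=c["img"].astype(int); m=((im[:,:,2]>im[:,:,0]+25)).astype(np.uint8)
for X in [(.494,.342),(.498,.342),(.494,.346)]:
  a=np.linspace(0,6.283,400); P=proj(c,np.c_[X[0]+.074*np.cos(a),X[1]+.074*np.sin(a),np.full(400,.128)])
  print(X,P.min(0),P.max(0))
E
```

```text
[[0.4212 0.3309 0.128 ]
 [0.566  0.3548 0.128 ]
 [0.4806 0.4159 0.128 ]
 [0.5079 0.2681 0.128 ]]
(0.494, 0.342) [285.4943891  183.62251737] [489.72168388 375.61211318]
(0.498, 0.342) [290.92489584 184.57428337] [495.12942846 376.36073105]
(0.494, 0.346) [286.25391679 177.72140757] [491.25275687 371.12891635]
```

Call:
apply_moves(motion=[{"offset": [-15, 24, 0], "rotation": [0, 0, -0.04]}, {"offset": [-15, 23, 0], "rotation": [0, 0, 0]}, {"offset": [0, 0, 0], "rotation": [0, 0, 0]}, {"offset": [0, 0, 15], "rotation": [0, 0, 0]}, {"offset": [0, 0, 5], "rotation": [0, 0, 0]}, {"offset": [0, 0, 0], "rotation": [0, 0, 0]}])

```text
time: 4.3
tool_pos: [0.49, 0.3455, 0.271]
tool_rot: [-3.134, -0.007, 1.8]
contact_force: [-1.0, 0.3, -0.1]
opening: 0.0733
```

```bash
python3 - <<'E'
from h import *
go(.494,.342,.2)
E
```

```text
t 4.3 off [-4.8  3.7 71. ] rot [-0.007 -0.007  0.028] offFinal [-4.2  3.3 71. ] F [-1.   0.3 -0.1] open 0.0733
```

Call:
apply_moves(motion=[{"offset": [-4.5, 3.5, 10], "rotation": [-0.007, -0.007, 0.028]}, {"offset": [0, 0, 20], "rotation": [0, 0, 0]}, {"offset": [0, 0, 20], "rotation": [0, 0, 0]}, {"offset": [0, 0, 14], "rotation": [0, 0, 0]}, {"offset": [0, 0, 0], "rotation": [0, 0, 0]}])

```text
time: 4.72
tool_pos: [0.4912, 0.3451, 0.2082]
tool_rot: [3.139, -0.002, 1.779]
contact_force: [-0.2, -0.1, 0.7]
opening: 0.0735
```

```bash
python3 - <<'E'
from h import *
go(.494,.342,.2)
E
```

```text
t 4.72 off [-3.6  2.   8.2] rot [ 0.003 -0.002  0.007] offFinal [-3.6  2.1  8.2] F [-0.2 -0.1  0.7] open 0.0735
```

Call:
apply_moves(motion=[{"offset": [-4, 2.5, 6], "rotation": [0, 0, 0]}, {"offset": [-1.5, 0.5, 3], "rotation": [0, 0, 0]}, {"offset": [0, 0, 0], "rotation": [0, 0, 0]}])

```text
time: 4.97
tool_pos: [0.495, 0.3414, 0.2008]
tool_rot: [3.137, -0.003, 1.783]
contact_force: [0.4, -0.4, -0.7]
opening: 0.0735
```

Call:
apply_moves(motion=[{"offset": [0, 0, 0], "rotation": [0, 0, 0]}, {"offset": [0, 0, 0], "rotation": [0, 0, 0]}, {"offset": [0, 0, 0], "rotation": [0, 0, 0]}, {"offset": [0, 0, 0], "rotation": [0, 0, 0]}, {"offset": [0, 0, 0], "rotation": [0, 0, 0]}, {"offset": [0, 0, 0], "rotation": [0, 0, 0]}], grip=1, grip_force=30)

```text
time: 5.47
tool_pos: [0.4961, 0.3419, 0.2042]
tool_rot: [3.132, -0.004, 1.783]
contact_force: [-0.0, -0.4, -0.4]
opening: 0.038
```

```bash
python3 - <<'E'
from h import *
go(.494,.342,.3)
go(.445,.076,.15)
c=read_camera("top"); save(c,"topB",(120,200,340,340),3.5)
im=c["img"]; 
for q in ["mat"]:
  for n in ["top","side"]:
    p=read_camera(n); print(n,[(round(d["score"],2),np.round(d["location"],4)) for d in tip_of(q,p)+search_frame(q,p)])
E
```

```text
t 5.47 off [  1.   -1.1 -95.8] rot [ 0.01  -0.004  0.011] offFinal [  0.5  -2.  -95.8] F [-0.  -0.4 -0.4] open 0.038
t 5.47 off [-249.4 -106.4   52.2] rot [ 0.01  -0.004  0.011] offFinal [-250.3 -103.2   54.2] F [-0.  -0.4 -0.4] open 0.038
top [(0.88, array([0.4495, 0.073 , 0.0019])), (0.68, array([ 4.463e-01,  7.530e-02, -3.000e-04]))]
side [(0.79, array([0.4417, 0.0783, 0.0016])), (0.75, array([0.4383, 0.0768, 0.0055]))]
```

View pics/topB.png

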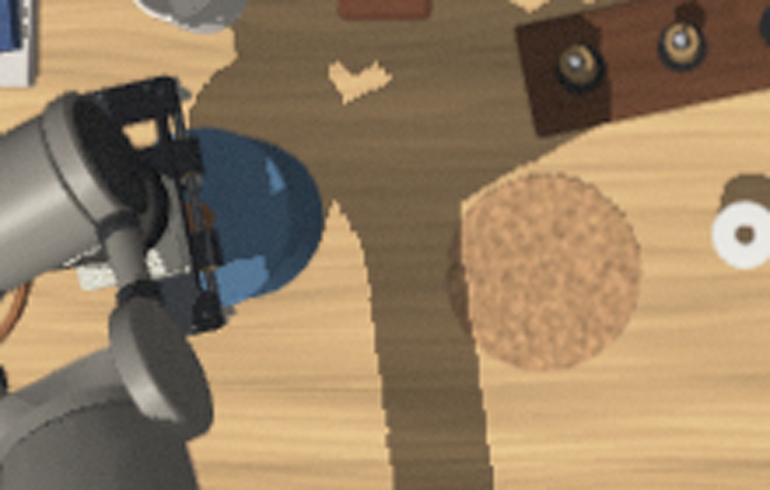

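Call:
apply_moves(motion=[{"offset": [0, 0, 2], "rotation": [0, 0, 0]}, {"offset": [0, 0, 0], "rotation": [0, 0, 0]}, {"offset": [0, 0, 0], "rotation": [0, 0, 0]}])

```text
time: 6.07
tool_pos: [0.4959, 0.3418, 0.2045]
tool_rot: [3.131, -0.004, 1.783]
contact_force: [0.0, 0.1, -3.0]
opening: 0.0251
```

```bash
python3 - <<'E'
from h import *
for i in range(4):
  read_camera("top");go(.494,.342,.3)
E
```

```text
t 6.12 off [  1.   -0.8 -95.7] rot [ 0.011 -0.004  0.011] offFinal [  0.6  -1.8 -95.7] F [ 0.9  0.4 -0.9] open 0.0254
t 6.17 off [  1.   -0.9 -95.8] rot [ 0.01  -0.004  0.011] offFinal [  0.6  -1.9 -95.7] F [-0.2  0.4  0. ] open 0.025
t 6.22 off [  1.   -0.9 -95.7] rot [ 0.011 -0.004  0.011] offFinal [  0.5  -1.9 -95.7] F [ 1.7  0.2 -0.2] open 0.025
t 6.27 off [  1.   -0.9 -95.8] rot [ 0.01  -0.004  0.011] offFinal [  0.6  -1.9 -95.7] F [ 1.6  0.6 -1.3] open 0.0253
```

Call:
apply_moves(motion=[{"offset": [0, 0, -8], "rotation": [0, 0, 0]}, {"offset": [0, 0, -15], "rotation": [0, 0, 0]}, {"offset": [0, 0, -20], "rotation": [0, 0, 0]}, {"offset": [0, 0, -20], "rotation": [0, 0, 0]}, {"offset": [-25, -10, 0], "rotation": [0, 0, 0]}, {"offset": [-35, -14, 0], "rotation": [0, 0, 0]}, {"offset": [-35, -14, 0], "rotation": [0, 0, 0]}, {"offset": [-35, -14, 0], "rotation": [0, 0, 0]}, {"offset": [-35, -14, 0], "rotation": [0, 0, 0]}, {"offset": [-35, -14, 0], "rotation": [0, 0, 0]}, {"offset": [-30, -14, 0], "rotation": [0, 0, 0]}, {"offset": [-10, -4, 0], "rotation": [0, 0, 0]}])

```text
time: 7.27
tool_pos: [0.4473, 0.0795, 0.2677]
tool_rot: [3.135, -0.003, 1.791]
contact_force: [1.1, -0.1, -2.4]
opening: 0.0254
```

```bash
python3 - <<'E'
from h import *
go(.445,.076,.0933)
c=read_camera("top"); print(ray(c,[(275.6,277.7)],.003)); save(c,"topC",(200,200,360,320),5)
c=read_camera("side"); save(c,"sideC",(100,100,340,280),3.3)
E
```

```text
t 7.27 off [ -3.3  -4.2 174.3] rot [ 0.007 -0.003  0.019] offFinal [ -2.9  -3.  174.4] F [ 1.1 -0.1 -2.4] open 0.0254
[[0.44640224 0.07510119 0.003     ]]
```

View pics/sideC.png

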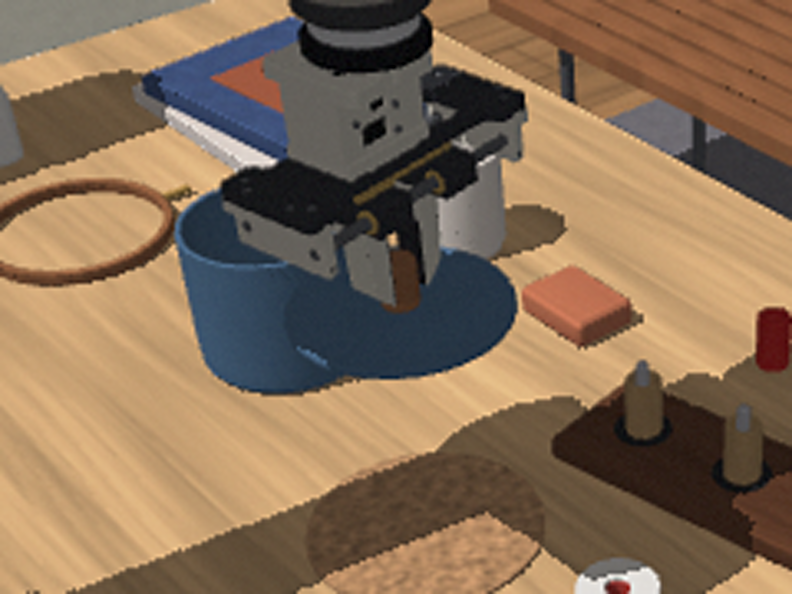

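Call:
apply_moves(motion=[{"offset": [-3, -3.5, 20], "rotation": [0.007, 0, 0.01]}, {"offset": [0, 0, 30], "rotation": [0, 0, 0]}, {"offset": [0, 0, 30], "rotation": [0, 0, 0]}, {"offset": [0, 0, 30], "rotation": [0, 0, 0]}, {"offset": [0, 0, 25], "rotation": [0, 0, 0]}, {"offset": [0, 0, 15], "rotation": [0, 0, 0]}, {"offset": [0, 0, 3], "rotation": [0, 0, 0]}])

```text
time: 7.95
tool_pos: [0.4515, 0.0828, 0.1133]
tool_rot: [3.127, -0.003, 1.78]
contact_force: [0.1, 0.2, -1.7]
opening: 0.0251
```

```bash
python3 - <<'E'
from h import *
go(.446,.0755,.0933)
E
```

```text
t 7.95 off [-6.1 -7.2 19.9] rot [ 0.015 -0.004  0.008] offFinal [-6.1 -6.9 20. ] F [ 0.1  0.2 -1.7] open 0.0251
```

Call:
apply_moves(motion=[{"offset": [-6, -7, 4], "rotation": [0.006, 0, 0]}, {"offset": [-1, -1, 6], "rotation": [0, 0, 0]}, {"offset": [0, 0, 5], "rotation": [0, 0, 0]}, {"offset": [0, 0, 2], "rotation": [0, 0, 0]}])

```text
time: 8.28
tool_pos: [0.4463, 0.0755, 0.0962]
tool_rot: [3.131, -0.003, 1.782]
contact_force: [0.1, -0.6, -2.6]
opening: 0.0253
```

```bash
python3 - <<'E'
from h import *
go(.446,.0755,.0933)
E
```

```text
t 8.28 off [ 0.  -0.4  2.9] rot [ 0.01  -0.004  0.01 ] offFinal [ 0.  -0.3  2.9] F [ 0.1 -0.6 -2.6] open 0.0253
```

Call:
apply_moves(motion=[{"offset": [0, 0, 2], "rotation": [0, 0, 0]}, {"offset": [0, 0, 1.5], "rotation": [0, 0, 0]}, {"offset": [0, 0, 1], "rotation": [0, 0, 0]}])

```text
time: 8.53
tool_pos: [0.4475, 0.0756, 0.093]
tool_rot: [3.128, -0.003, 1.782]
contact_force: [-2.9, 1.5, 11.2]
opening: 0.0251
```

```bash
python3 - <<'E'
from h import *
go(.446,.0755,.0933)
E
```

```text
t 8.53 off [ 0.3 -1.5 -0.4] rot [ 0.014 -0.003  0.01 ] offFinal [ 0.2 -1.5 -0.3] F [-2.9  1.5 11.2] open 0.0251
```

Call:
apply_moves(motion=[{"offset": [0, 0, 0], "rotation": [0, 0, 0]}, {"offset": [0, 0, 0], "rotation": [0, 0, 0]}, {"offset": [0, 0, 0], "rotation": [0, 0, 0]}, {"offset": [0, 0, 0], "rotation": [0, 0, 0]}, {"offset": [0, 0, -10], "rotation": [0, 0, 0]}, {"offset": [0, 0, -25], "rotation": [0, 0, 0]}, {"offset": [0, 0, -35], "rotation": [0, 0, 0]}, {"offset": [0, 0, -35], "rotation": [0.01, 0, 0]}, {"offset": [0, 0, -20], "rotation": [0, 0, 0]}], grip=0.4)

```text
time: 9.28
tool_pos: [0.4449, 0.0747, 0.2203]
tool_rot: [-3.139, -0.004, 1.781]
contact_force: [1.2, 0.5, 0.2]
opening: 0.0549
```

```bash
python3 - <<'E'
from h import *
# view stand spindles from wrist: go to south (image up = tool +x = +y). 
go(.621-.03,.044-.13,.25)
c=read_camera("side"); save(c,"sideD",(160,140,440,350),2.8)
c=read_camera("top"); save(c,"topD",(200,180,440,300),3.3)
E
```

```text
t 9.28 off [-187.6  109.3  -30.7] rot [-0.002 -0.004  0.009] offFinal [-186.7  111.1  -29.7] F [1.2 0.5 0.2] open 0.0549
```

View pics/sideD.png

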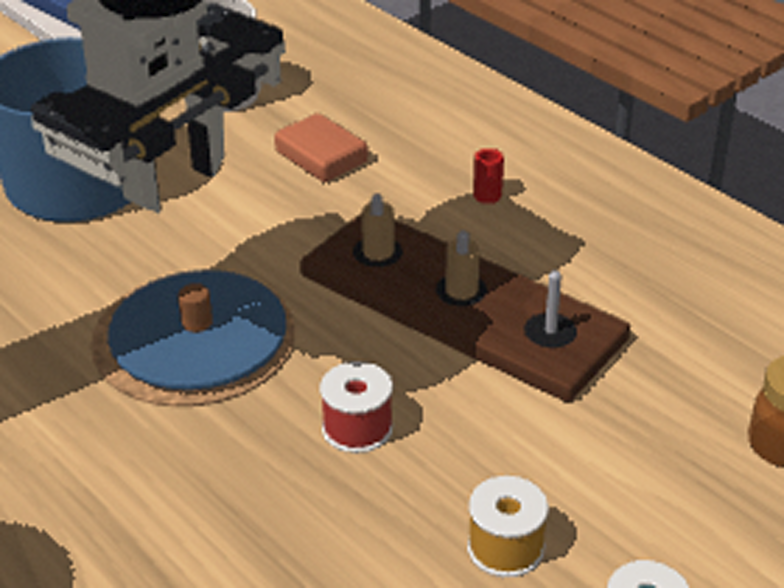

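View pics/topD.png

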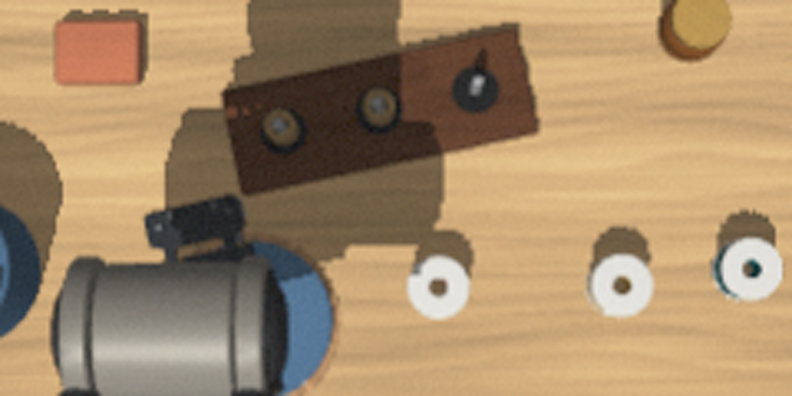

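```bash
python3 - <<'E'
from h import *
go(.64,-.10,.25)
E
```

```text
t 9.38 off [-211.4  153.4  -29.6] rot [ 0.002 -0.003  0.009] offFinal [-210.   155.2  -29.3] F [-0.7 -0.1  0.2] open 0.055
```

Call:
apply_moves(motion=[{"offset": [-20, 15, -5], "rotation": [0, 0, 0]}, {"offset": [-32, 25, -5], "rotation": [0, 0, 0]}, {"offset": [-32, 25, -5], "rotation": [0, 0, 0]}, {"offset": [-32, 25, -5], "rotation": [0, 0, 0]}, {"offset": [-32, 25, -5], "rotation": [0, 0, 0]}, {"offset": [-32, 25, -5], "rotation": [0, 0, 0]}, {"offset": [-20, 10, 0], "rotation": [0, 0, 0]}, {"offset": [0, 0, 0], "rotation": [0, 0, 0]}])

```text
time: 10.05
tool_pos: [0.6382, -0.0951, 0.2439]
tool_rot: [-3.139, -0.006, 1.786]
contact_force: [-0.9, 0.5, -0.3]
opening: 0.055
```

```bash
python3 - <<'E'
from h import *
c=wcam(); save(c,"w3"); go(.64,-.10,.25)
E
```

```text
t 10.1 off [-6.8  1.5 -6.5] rot [-0.004 -0.007  0.014] offFinal [-6.8  1.6 -6.5] F [-1.2 -0.3 -0.4] open 0.0554
```

View pics/w3.png

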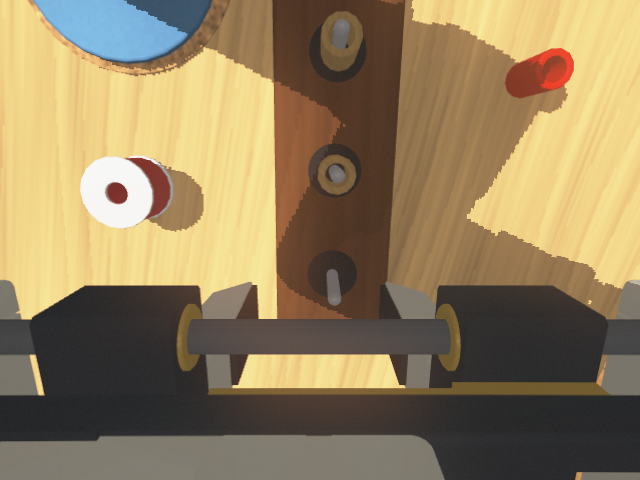

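```bash
python3 - <<'E'
from h import *
c=wcam(); save(c,"w3z",(270,0,410,320),2.5)
print(ray(c,[(340,24),(338,176),(334,299)],.080).round(4)); print(ray(c,[(117,192)],.046).round(4),ray(c,[(332,273)],.02).round(4))
E
```

```text
[[ 0.619   0.0482  0.08  ]
 [ 0.6386 -0.0416  0.08  ]
 [ 0.6559 -0.1293  0.08  ]]
[[ 0.4762 -0.0921  0.046 ]] [[ 0.6563 -0.1293  0.02  ]]
```

View pics/w3z.png

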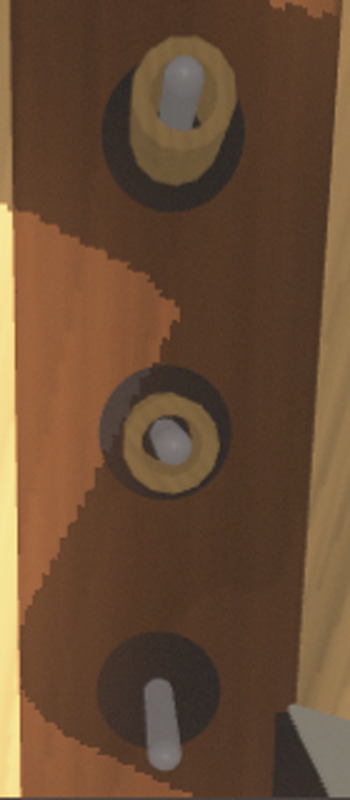

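```bash
python3 - <<'E'
from h import *
c=wcam()
P=ray(c,[(343.2,27),(339.4,178),(335.4,300.8)],.077);print(P.round(4)); print(np.linalg.norm(np.diff(P,axis=0),axis=1))
print("cores",ray(c,[(343.6,37),(338.4,177.2)],.066).round(4))
print("disks",ray(c,[(270+174/2.5,140/2.5),(270+165/2.5,432/2.5),(270+158.5/2.5,690/2.5)],.02).round(4))
E
```

```text
[[ 0.6199  0.0497  0.077 ]
 [ 0.6388 -0.0412  0.077 ]
 [ 0.6565 -0.13    0.077 ]]
[0.09278702 0.09057553]
cores [[ 0.6214  0.0472  0.066 ]
 [ 0.6386 -0.0414  0.066 ]]
disks [[ 0.6214  0.0459  0.02  ]
 [ 0.6387 -0.0411  0.02  ]
 [ 0.657  -0.13    0.02  ]]
```

```bash
python3 - <<'E'
from h import *
go(.6386,-.0414,.095,1.771)
E
```

```text
t 10.2 off [ 46.5  14.5 149.8] rot [-0.005 -0.008  0.017] offFinal [ 48.   12.9 149.4] F [-0.1  1.1 -0.2] open 0.0551
```

Call:
apply_moves(motion=[{"offset": [24, 7, 0], "rotation": [-0.005, -0.008, 0.016]}, {"offset": [22, 6, 10], "rotation": [0, 0, 0]}, {"offset": [2, 0, 25], "rotation": [0, 0, 0]}, {"offset": [0, 0, 20], "rotation": [0, 0, 0]}, {"offset": [0, 0, 0], "rotation": [0, 0, 0]}])

```text
time: 10.62
tool_pos: [0.6333, -0.0326, 0.1891]
tool_rot: [-3.141, -0.002, 1.776]
contact_force: [-0.6, -1.0, -0.2]
opening: 0.0551
```

```bash
python3 - <<'E'
from h import *
go(.6386,-.0414,.095,1.771)
E
```

```text
t 10.62 off [-9.8  3.4 94.1] rot [-0.    -0.002  0.005] offFinal [-9.6  3.4 94.1] F [-0.6 -1.  -0.2] open 0.0551
```

Call:
apply_moves(motion=[{"offset": [-9, 3, 5], "rotation": [0, 0, 0]}, {"offset": [0, 0, 22], "rotation": [0, 0, 0]}, {"offset": [0, 0, 22], "rotation": [0, 0, 0]}, {"offset": [0, 0, 0], "rotation": [0, 0, 0]}])

```text
time: 10.95
tool_pos: [0.6382, -0.0392, 0.143]
tool_rot: [3.138, 0.0, 1.781]
contact_force: [-1.8, -0.2, -1.0]
opening: 0.0551
```

```bash
python3 - <<'E'
from h import *
go(.6386,-.0414,.095,1.771)
E
```

```text
t 10.95 off [-2.3 -0.3 48. ] rot [0.004 0.    0.01 ] offFinal [-2.3 -0.1 48. ] F [-1.8 -0.2 -1. ] open 0.0551
```

Call:
apply_moves(motion=[{"offset": [-2, 0, 12], "rotation": [0.004, 0, 0.01]}, {"offset": [0, 0, 15], "rotation": [0, 0, 0]}, {"offset": [0, 0, 12], "rotation": [0, 0, 0]}, {"offset": [0, 0, 7], "rotation": [0, 0, 0]}, {"offset": [0, 0, 0], "rotation": [0, 0, 0]}])

```text
time: 11.37
tool_pos: [0.6414, -0.0432, 0.0998]
tool_rot: [3.135, 0.003, 1.768]
contact_force: [-0.7, 1.0, 0.3]
opening: 0.0551
```

```bash
python3 - <<'E'
from h import *
go(.6386,-.0414,.095,1.771)
E
```

```text
t 11.37 off [ 2.3 -2.4  4.7] rot [ 0.007  0.003 -0.003] offFinal [ 2.3 -2.4  4.8] F [-0.7  1.   0.3] open 0.0551
```

Call:
apply_moves(motion=[{"offset": [2, -2, 3], "rotation": [0.007, 0, 0]}, {"offset": [0, 0, 1], "rotation": [0, 0, 0]}, {"offset": [0, 0, 1], "rotation": [0, 0, 0]}, {"offset": [0, 0, 0.5], "rotation": [0, 0, 0]}, {"offset": [0, 0, 0.5], "rotation": [0, 0, 0]}, {"offset": [0, 0, 0.5], "rotation": [0, 0, 0]}, {"offset": [0, 0, 0], "rotation": [0, 0, 0]}], grip=1, grip_force=15)

```text
time: 11.95
tool_pos: [0.6402, -0.0419, 0.096]
tool_rot: [3.139, 0.005, 1.768]
contact_force: [0.1, -0.3, -0.7]
opening: 0.028
```

Call:
apply_moves(motion=[{"offset": [0, 0, -10], "rotation": [0, 0, 0]}, {"offset": [0, 0, -20], "rotation": [0, 0, 0]}, {"offset": [0, 0, -30], "rotation": [0, 0, 0]}, {"offset": [0, 0, -30], "rotation": [0, 0, 0]}, {"offset": [0, 0, -25], "rotation": [0, 0, 0]}, {"offset": [20, -3, -15], "rotation": [0, 0, 0]}, {"offset": [35, -5, 0], "rotation": [0, 0, 0]}, {"offset": [35, -5, 0], "rotation": [0, 0, 0]}, {"offset": [35, -5, 0], "rotation": [0, 0, 0]}, {"offset": [35, -5, 0], "rotation": [0, 0, 0]}, {"offset": [35, -5, 0], "rotation": [0, 0, 0]}, {"offset": [35, -5, 0], "rotation": [0, 0, 0]}])

```text
time: 12.95
tool_pos: [0.5637, 0.1784, 0.2406]
tool_rot: [3.125, 0.008, 1.755]
contact_force: [1.5, 0.5, -0.7]
opening: 0.0277
```

```bash
python3 - <<'E'
from h import *
go(.494,.342,.24,1.771)
E
```

```text
t 12.95 off [173.6 -38.5  -1.4] rot [ 0.016  0.008 -0.016] offFinal [174.2 -35.7   0.6] F [ 1.5  0.5 -0.7] open 0.0277
```

Call:
apply_moves(motion=[{"offset": [35, -7, 0], "rotation": [0.008, 0.004, -0.008]}, {"offset": [35, -7, 0], "rotation": [0.008, 0.004, -0.008]}, {"offset": [35, -7, 0], "rotation": [0, 0, 0]}, {"offset": [35, -7, 0], "rotation": [0, 0, 0]}, {"offset": [35, -7, 0], "rotation": [0, 0, 0]}, {"offset": [15, 0, 0], "rotation": [0, 0, 0]}, {"offset": [0, 0, 0], "rotation": [0, 0, 0]}])

```text
time: 13.53
tool_pos: [0.4843, 0.3729, 0.2474]
tool_rot: [3.134, -0.004, 1.778]
contact_force: [0.1, -0.1, 0.5]
opening: 0.0282
```

```bash
python3 - <<'E'
from h import *
go(.49,.3636,.14,1.771)
c=wcam(); save(c,"w4")
E
```

```text
t 13.53 off [-10.8   2.8 107.3] rot [ 0.008 -0.004  0.007] offFinal [-10.3   3.7 107.4] F [ 0.1 -0.1  0.5] open 0.0282
```

View pics/w4.png

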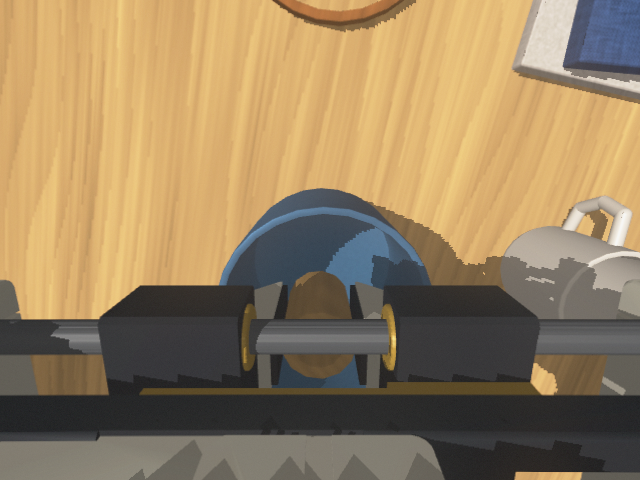

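Call:
apply_moves(motion=[{"offset": [-9, 3, 5], "rotation": [0.008, -0.004, 0.007]}, {"offset": [-1, 0, 22], "rotation": [0, 0, 0]}, {"offset": [0, 0, 25], "rotation": [0, 0, 0]}, {"offset": [0, 0, 25], "rotation": [0, 0, 0]}, {"offset": [0, 0, 15], "rotation": [0, 0, 0]}, {"offset": [0, 0, 0], "rotation": [0, 0, 0]}])

```text
time: 14.08
tool_pos: [0.4959, 0.3527, 0.1548]
tool_rot: [3.137, 0.003, 1.762]
contact_force: [-0.9, -0.5, -0.1]
opening: 0.0282
```

```bash
python3 - <<'E'
from h import *
go(.49,.3636,.135,1.771)
E
```

```text
t 14.08 off [11.9 -3.8 19.8] rot [ 0.004  0.003 -0.009] offFinal [11.9 -3.6 19.8] F [-0.9 -0.5 -0.1] open 0.0282
```

Within the canister, 11 mm off centre; lower to 0.135 and release.

Call:
apply_moves(motion=[{"offset": [6, -3, 8], "rotation": [0, 0, 0]}, {"offset": [3, 0, 8], "rotation": [0, 0, 0]}, {"offset": [0, 0, 3], "rotation": [0, 0, 0]}, {"offset": [0, 0, 0], "rotation": [0, 0, 0]}])

```text
time: 14.42
tool_pos: [0.4941, 0.3575, 0.1358]
tool_rot: [3.136, 0.003, 1.756]
contact_force: [-0.2, 0.3, -0.4]
opening: 0.0281
```

Call:
apply_moves(motion=[{"offset": [0, 0, 0], "rotation": [0, 0, 0]}, {"offset": [0, 0, 0], "rotation": [0, 0, 0]}, {"offset": [0, 0, 0], "rotation": [0, 0, 0]}, {"offset": [0, 0, 0], "rotation": [0, 0, 0]}, {"offset": [0, 0, 0], "rotation": [0, 0, 0]}], grip=0.45)

```text
time: 14.83
tool_pos: [0.4951, 0.3583, 0.1386]
tool_rot: [3.132, 0.002, 1.757]
contact_force: [-1.5, 0.3, 0.1]
opening: 0.0502
```

Call:
apply_moves(motion=[{"offset": [0, 0, -15], "rotation": [0, 0, 0]}, {"offset": [0, 0, -30], "rotation": [0, 0, 0]}, {"offset": [0, 0, -30], "rotation": [0, 0, 0]}, {"offset": [0, 0, -25], "rotation": [0, 0, 0]}, {"offset": [0, 0, 0], "rotation": [0, 0, 0]}])

```text
time: 15.25
tool_pos: [0.4932, 0.3582, 0.2416]
tool_rot: [3.135, 0.003, 1.758]
contact_force: [0.6, 0.5, 1.5]
opening: 0.0505
```

```bash
python3 - <<'E'
from h import *
go(.621,.047,.2,1.771)
c=wcam(); save(c,"w5")
c=read_camera("side"); save(c,"side5")
E
```

```text
t 15.25 off [-329.4   67.5   43. ] rot [ 0.006  0.003 -0.013] offFinal [-330.4   63.4   41.6] F [0.6 0.5 1.5] open 0.0505
```

View pics/w5.png

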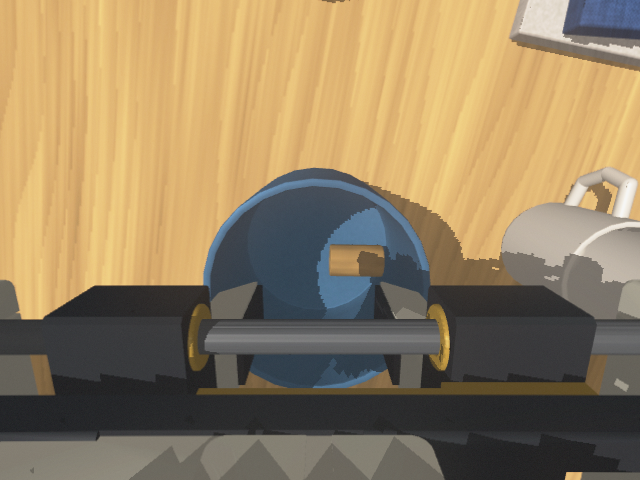

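View pics/side5.png

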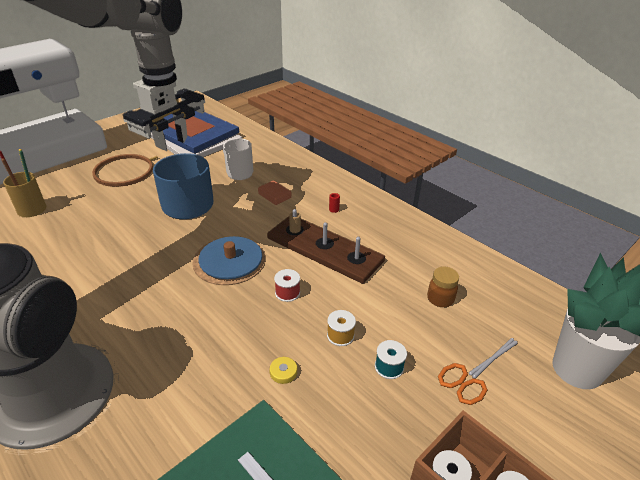

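Call:
apply_moves(motion=[{"offset": [-25, 5, 0], "rotation": [0.006, 0, -0.013]}, {"offset": [-35, 7, 3], "rotation": [0, 0, 0]}, {"offset": [-35, 7, 3], "rotation": [0, 0, 0]}, {"offset": [-35, 7, 3], "rotation": [0, 0, 0]}, {"offset": [-35, 7, 3], "rotation": [0, 0, 0]}, {"offset": [-35, 7, 3], "rotation": [0, 0, 0]}, {"offset": [-35, 7, 3], "rotation": [0, 0, 0]}, {"offset": [-35, 7, 3], "rotation": [0, 0, 0]}, {"offset": [-35, 7, 3], "rotation": [0, 0, 0]}, {"offset": [-12, 2, 0], "rotation": [0, 0, 0]}, {"offset": [0, 0, 0], "rotation": [0, 0, 0]}])

```text
time: 16.27
tool_pos: [0.6141, 0.0472, 0.1951]
tool_rot: [-3.11, 0.002, 1.778]
contact_force: [-0.3, -0.3, 0.6]
opening: 0.0508
```

```bash
python3 - <<'E'
from h import *
go(.621,.047,.15,1.771)
E
```

```text
t 16.27 off [-1.5  8.1 44.8] rot [-0.032  0.002  0.007] offFinal [-1.5  6.7 45.1] F [-0.3 -0.3  0.6] open 0.0508
```

Call:
apply_moves(motion=[{"offset": [-1, 7, 10], "rotation": [-0.03, 0.002, 0.007]}, {"offset": [0, 0, 18], "rotation": [0, 0, 0]}, {"offset": [0, 0, 10], "rotation": [0, 0, 0]}, {"offset": [0, 0, 0], "rotation": [0, 0, 0]}])

```text
time: 16.6
tool_pos: [0.6186, 0.05, 0.1523]
tool_rot: [-3.135, -0.003, 1.769]
contact_force: [0.4, -0.6, -0.6]
opening: 0.0504
```

```bash
python3 - <<'E'
from h import *
go(.621,.047,.095,1.771)
E
```

```text
t 16.6 off [-3.5  2.2 57.2] rot [-0.006 -0.003 -0.002] offFinal [-3.4  1.8 57.3] F [ 0.4 -0.6 -0.6] open 0.0504
```

Call:
apply_moves(motion=[{"offset": [-3, 2, 15], "rotation": [-0.006, -0.003, 0]}, {"offset": [0, 0, 15], "rotation": [0, 0, 0]}, {"offset": [0, 0, 14], "rotation": [0, 0, 0]}, {"offset": [0, 0, 8], "rotation": [0, 0, 0]}, {"offset": [0, 0, 0], "rotation": [0, 0, 0]}])

```text
time: 17.02
tool_pos: [0.6194, 0.0536, 0.0992]
tool_rot: [-3.14, -0.001, 1.776]
contact_force: [0.5, 0.7, -0.4]
opening: 0.0504
```

```bash
python3 - <<'E'
from h import *
go(.621,.047,.095,1.771)
E
```

```text
t 17.02 off [-6.8  0.3  4.2] rot [-0.002 -0.001  0.005] offFinal [-6.8  0.3  4.2] F [ 0.5  0.7 -0.4] open 0.0504
```

Call:
apply_moves(motion=[{"offset": [-5, 0, 3], "rotation": [0, 0, 0]}, {"offset": [-1, 0, 1], "rotation": [0, 0, 0]}, {"offset": [0, 0, 1], "rotation": [0, 0, 0]}, {"offset": [0, 0, 0.5], "rotation": [0, 0, 0]}, {"offset": [0, 0, 0.5], "rotation": [0, 0, 0]}, {"offset": [0, 0, 0], "rotation": [0, 0, 0]}], grip=1)

```text
time: 17.52
tool_pos: [0.6219, 0.0486, 0.0962]
tool_rot: [3.139, -0.001, 1.778]
contact_force: [1.0, -0.5, -0.4]
opening: 0.0269
```

```bash
python3 - <<'E'
from h import *
go(.494,.332,.24,1.771)
E
```

```text
t 17.52 off [ 303.7  -66.6 -143.8] rot [ 0.002 -0.001  0.007] offFinal [ 303.2  -68.9 -143.8] F [ 1.  -0.5 -0.4] open 0.0269
```

Call:
apply_moves(motion=[{"offset": [0, 0, -10], "rotation": [0, 0, 0]}, {"offset": [0, 0, -20], "rotation": [0, 0, 0]}, {"offset": [0, 0, -30], "rotation": [0, 0, 0]}, {"offset": [0, 0, -30], "rotation": [0, 0, 0]}, {"offset": [0, 0, -30], "rotation": [0, 0, 0]}, {"offset": [20, -5, -15], "rotation": [0, 0, 0]}, {"offset": [35, -9, 0], "rotation": [0, 0, 0]}, {"offset": [35, -9, 0], "rotation": [0, 0, 0]}, {"offset": [35, -9, 0], "rotation": [0, 0, 0]}, {"offset": [35, -9, 0], "rotation": [0, 0, 0]}, {"offset": [35, -9, 0], "rotation": [0, 0, 0]}, {"offset": [35, -9, 0], "rotation": [0, 0, 0]}])

```text
time: 18.52
tool_pos: [0.5175, 0.262, 0.2496]
tool_rot: [3.125, 0.001, 1.764]
contact_force: [0.0, 0.8, 0.0]
opening: 0.0267
```

```bash
python3 - <<'E'
from h import *
go(.496,.328,.24,1.771)
E
```

```text
t 18.52 off [68.9 -8.6  9.4] rot [ 0.016  0.001 -0.007] offFinal [68.9 -7.9  9.6] F [0.  0.8 0. ] open 0.0267
```

Call:
apply_moves(motion=[{"offset": [30, -4, 0], "rotation": [0.016, 0, -0.007]}, {"offset": [25, -3, 0], "rotation": [0, 0, 0]}, {"offset": [5, 0, 0], "rotation": [0, 0, 0]}, {"offset": [0, 0, 0], "rotation": [0, 0, 0]}])

```text
time: 18.85
tool_pos: [0.4931, 0.3285, 0.2545]
tool_rot: [3.138, -0.002, 1.779]
contact_force: [-0.5, -1.3, 0.4]
opening: 0.0273
```

```bash
python3 - <<'E'
from h import *
go(.496,.328,.14,1.771)
E
```

```text
t 18.85 off [ -1.3   2.3 114.5] rot [ 0.004 -0.002  0.008] offFinal [ -1.    2.8 114.5] F [-0.5 -1.3  0.4] open 0.0273
```

Call:
apply_moves(motion=[{"offset": [-1, 2, 12], "rotation": [0.004, -0.002, 0.008]}, {"offset": [0, 0, 25], "rotation": [0, 0, 0]}, {"offset": [0, 0, 25], "rotation": [0, 0, 0]}, {"offset": [0, 0, 25], "rotation": [0, 0, 0]}, {"offset": [0, 0, 12], "rotation": [0, 0, 0]}, {"offset": [0, 0, 0], "rotation": [0, 0, 0]}])

```text
time: 19.35
tool_pos: [0.4998, 0.3213, 0.1521]
tool_rot: [3.137, 0.002, 1.763]
contact_force: [-1.0, -0.5, -0.4]
opening: 0.0271
```

Call:
apply_moves(motion=[{"offset": [0, 0, 4], "rotation": [0, 0, 0]}, {"offset": [0, 0, 4], "rotation": [0, 0, 0]}, {"offset": [0, 0, 0], "rotation": [0, 0, 0]}])

```text
time: 19.6
tool_pos: [0.5015, 0.3181, 0.1432]
tool_rot: [3.138, 0.003, 1.758]
contact_force: [-0.1, -0.0, 0.0]
opening: 0.0265
```

Call:
apply_moves(motion=[{"offset": [0, 0, 0], "rotation": [0, 0, 0]}, {"offset": [0, 0, 0], "rotation": [0, 0, 0]}, {"offset": [0, 0, 0], "rotation": [0, 0, 0]}, {"offset": [0, 0, 0], "rotation": [0, 0, 0]}, {"offset": [0, 0, -15], "rotation": [0, 0, 0]}, {"offset": [0, 0, -30], "rotation": [0, 0, 0]}, {"offset": [0, 0, -30], "rotation": [0, 0, 0]}, {"offset": [0, 0, -25], "rotation": [0, 0, 0]}, {"offset": [0, 0, 0], "rotation": [0, 0, 0]}], grip=0.45)

```text
time: 20.35
tool_pos: [0.5013, 0.3184, 0.2502]
tool_rot: [3.135, 0.002, 1.759]
contact_force: [-0.1, 1.0, 0.7]
opening: 0.0509
```

```bash
python3 - <<'E'
from h import *
go(.446,.076,.2,1.771)
c=wcam(); save(c,"w6")
c=read_camera("side"); save(c,"side6")
E
```

```text
t 20.35 off [-227.8 -100.    49.9] rot [ 0.007  0.002 -0.012] offFinal [-226.6 -102.4   50.2] F [-0.1  1.   0.7] open 0.0509
```

View pics/w6.png

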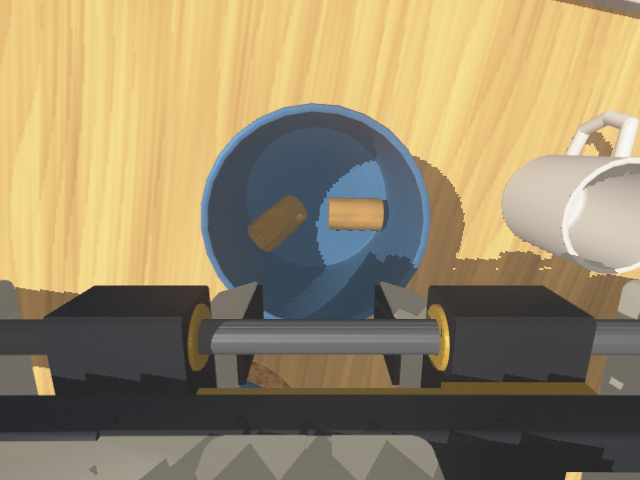

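View pics/side6.png

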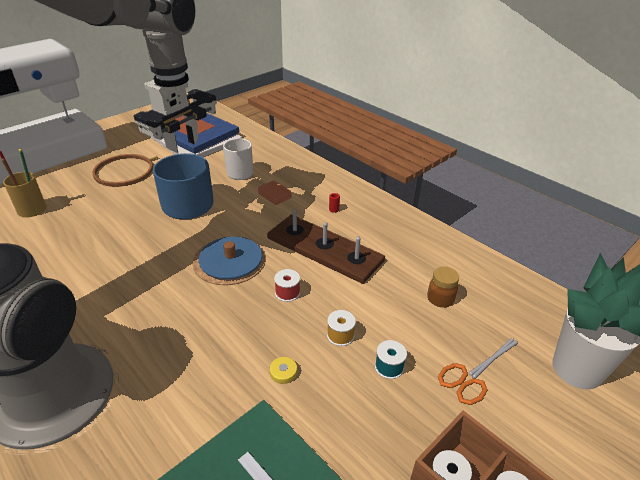

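Call:
apply_moves(motion=[{"offset": [-25, -10, 0], "rotation": [0.007, 0, -0.01]}, {"offset": [-34, -15, 0], "rotation": [0, 0, 0]}, {"offset": [-34, -15, 0], "rotation": [0, 0, 0]}, {"offset": [-34, -15, 0], "rotation": [0, 0, 0]}, {"offset": [-34, -15, 0], "rotation": [0, 0, 0]}, {"offset": [-34, -15, 0], "rotation": [0, 0, 0]}, {"offset": [-25, -13, 0], "rotation": [0, 0, 0]}, {"offset": [-5, -3, 0], "rotation": [0, 0, 0]}, {"offset": [0, 0, 0], "rotation": [0, 0, 0]}])

```text
time: 21.2
tool_pos: [0.4365, 0.0694, 0.2356]
tool_rot: [-3.117, 0.001, 1.775]
contact_force: [0.9, 0.4, -0.3]
opening: 0.0506
```

```bash
python3 - <<'E'
from h import *
c=wcam(); save(c,"w7")
go(.4455,.0758,.0933,1.771)
a=np.linspace(0,6.283,400); P=proj(c,np.c_[.4455+.074*np.cos(a),.0758+.074*np.sin(a),np.full(400,.017)]);print(P.min(0),P.max(0))
print(proj(c,[.4455,.0758,.051]))
E
```

```text
t 21.25 off [  4.1  13.3 142. ] rot [-0.025  0.001  0.004] offFinal [  3.9   9.8 142.3] F [-0.1  0.7 -0.5] open 0.0506
[249.56292595 133.17383912] [424.58827867 305.00844448]
[[337.54258771 233.40990684]]
```

View pics/w7.png

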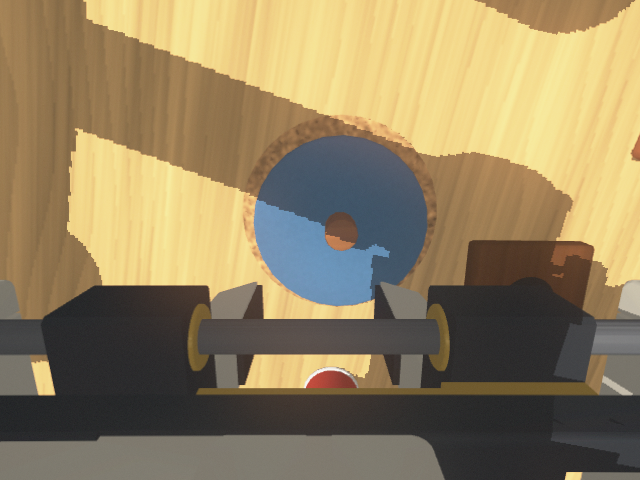

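Call:
apply_moves(motion=[{"offset": [3, 11, 10], "rotation": [-0.025, 0, 0.004]}, {"offset": [1, 1, 25], "rotation": [0, 0, 0]}, {"offset": [0, 0, 30], "rotation": [0, 0, 0]}, {"offset": [0, 0, 20], "rotation": [0, 0, 0]}, {"offset": [0, 0, 0], "rotation": [0, 0, 0]}])

```text
time: 21.67
tool_pos: [0.4506, 0.0823, 0.1469]
tool_rot: [3.135, 0.0, 1.775]
contact_force: [-1.3, -0.7, 0.5]
opening: 0.0507
```

```bash
python3 - <<'E'
from h import *
go(.4475,.0756,.093,1.771)
E
```

```text
t 21.67 off [-5.9 -4.8 53.9] rot [0.006 0.    0.004] offFinal [-6.  -4.4 53.9] F [-1.3 -0.7  0.5] open 0.0507
```

Call:
apply_moves(motion=[{"offset": [-6, -4.5, 10], "rotation": [0.006, 0, 0.004]}, {"offset": [-1, 0, 15], "rotation": [0, 0, 0]}, {"offset": [0, 0, 12], "rotation": [0, 0, 0]}, {"offset": [0, 0, 7], "rotation": [0, 0, 0]}, {"offset": [0, 0, 0], "rotation": [0, 0, 0]}])

```text
time: 22.08
tool_pos: [0.4496, 0.0801, 0.102]
tool_rot: [3.141, -0.001, 1.778]
contact_force: [0.2, -0.3, 1.2]
opening: 0.05
```

```bash
python3 - <<'E'
from h import *
go(.4475,.0756,.093,1.771)
E
```

```text
t 22.08 off [-4. -3.  9.] rot [ 0.    -0.001  0.007] offFinal [-4. -3.  9.] F [ 0.2 -0.3  1.2] open 0.05
```

Call:
apply_moves(motion=[{"offset": [-4, -3, 5], "rotation": [0, 0, 0.007]}, {"offset": [-1, -0.5, 3], "rotation": [0, 0, 0]}, {"offset": [0, 0, 1], "rotation": [0, 0, 0]}, {"offset": [0, 0, 0], "rotation": [0, 0, 0]}])

```text
time: 22.42
tool_pos: [0.4485, 0.0754, 0.0942]
tool_rot: [3.138, -0.001, 1.772]
contact_force: [-0.4, 0.1, -0.2]
opening: 0.0506
```

```bash
python3 - <<'E'
from h import *
go(.4475,.0756,.093,1.771)
E
```

```text
t 22.42 off [ 0.4 -1.   1.2] rot [ 0.003 -0.001  0.001] offFinal [ 0.4 -1.   1.2] F [-0.4  0.1 -0.2] open 0.0506
```

Call:
apply_moves(motion=[{"offset": [0, -1, 1], "rotation": [0.003, 0, 0]}, {"offset": [0, 0, 0.5], "rotation": [0, 0, 0]}, {"offset": [0, 0, 0.5], "rotation": [0, 0, 0]}, {"offset": [0, 0, 0.5], "rotation": [0, 0, 0]}, {"offset": [0, 0, 0.5], "rotation": [0, 0, 0]}, {"offset": [0, 0, 0], "rotation": [0, 0, 0]}, {"offset": [0, 0, 0], "rotation": [0, 0, 0]}], grip=1, grip_force=30)

```text
time: 23.0
tool_pos: [0.4482, 0.075, 0.0927]
tool_rot: [3.139, -0.0, 1.772]
contact_force: [-0.2, -0.3, -1.5]
opening: 0.0249
```

```bash
python3 - <<'E'
from h import *
go(.4475,.0756,.093,1.771)
E
```

```text
t 23.0 off [ 0.7 -0.6 -0.3] rot [ 0.003 -0.     0.001] offFinal [ 0.7 -0.6 -0.3] F [-0.2 -0.3 -1.5] open 0.0249
```

Call:
apply_moves(motion=[{"offset": [0, 0, -8], "rotation": [0, 0, 0]}, {"offset": [0, 0, -20], "rotation": [0, 0, 0]}, {"offset": [0, 0, -30], "rotation": [0, 0, 0]}, {"offset": [0, 0, -35], "rotation": [0, 0, 0]}, {"offset": [0, 0, -35], "rotation": [0, 0, 0]}, {"offset": [10, 5, -25], "rotation": [0, 0, 0]}, {"offset": [30, 12, 0], "rotation": [0, 0, 0]}, {"offset": [30, 12, 0], "rotation": [0, 0, 0]}, {"offset": [30, 12, 0], "rotation": [0, 0, 0]}, {"offset": [30, 12, 0], "rotation": [0, 0, 0]}, {"offset": [30, 12, 0], "rotation": [0, 0, 0]}, {"offset": [20, 8, 0], "rotation": [0, 0, 0]}])

```text
time: 24.0
tool_pos: [0.4812, 0.2693, 0.2571]
tool_rot: [-3.138, -0.001, 1.763]
contact_force: [-0.5, -0.1, -3.0]
opening: 0.0254
```

```bash
python3 - <<'E'
from h import *
go(.4965,.3415,.24,1.771)
E
```

```text
t 24.0 off [67.9 28.8 17.1] rot [-0.004 -0.001 -0.008] offFinal [67.7 29.3 17.1] F [-0.5 -0.1 -3. ] open 0.0254
```

Call:
apply_moves(motion=[{"offset": [30, 13, 0], "rotation": [-0.004, 0, -0.008]}, {"offset": [25, 11, 0], "rotation": [0, 0, 0]}, {"offset": [6, 2, 0], "rotation": [0, 0, 0]}, {"offset": [0, 0, 0], "rotation": [0, 0, 0]}])

```text
time: 24.33
tool_pos: [0.4931, 0.3414, 0.2567]
tool_rot: [-3.139, -0.002, 1.776]
contact_force: [-0.3, -1.3, -3.4]
opening: 0.025
```

```bash
python3 - <<'E'
from h import *
go(.4965,.3415,.22,1.771)
E
```

```text
t 24.33 off [-0.7  3.4 36.7] rot [-0.003 -0.002  0.005] offFinal [-0.6  3.3 36.7] F [-0.3 -1.3 -3.4] open 0.025
```

Call:
apply_moves(motion=[{"offset": [-0.5, 3, 6], "rotation": [-0.003, -0.002, 0.005]}, {"offset": [0, 0, 12], "rotation": [0, 0, 0]}, {"offset": [0, 0, 10], "rotation": [0, 0, 0]}, {"offset": [0, 0, 0], "rotation": [0, 0, 0]}])

```text
time: 24.67
tool_pos: [0.4955, 0.3382, 0.2267]
tool_rot: [-3.14, 0.003, 1.769]
contact_force: [0.4, -0.3, -3.5]
opening: 0.0251
```

```bash
python3 - <<'E'
from h import *
go(.4965,.3415,.2045,1.771)
E
```

```text
t 24.67 off [ 3.1  1.6 22.2] rot [-0.002  0.003 -0.002] offFinal [ 3.   1.6 22.2] F [ 0.4 -0.3 -3.5] open 0.0251
```

Call:
apply_moves(motion=[{"offset": [3, 1.5, 5], "rotation": [-0.001, 0.002, 0]}, {"offset": [0.5, 0, 6], "rotation": [0, 0, 0]}, {"offset": [0.5, 0, 5], "rotation": [0, 0, 0]}, {"offset": [0, 0, 2], "rotation": [0, 0, 0]}])

```text
time: 25.0
tool_pos: [0.4969, 0.3401, 0.2076]
tool_rot: [-3.141, 0.001, 1.766]
contact_force: [-0.4, 0.1, -3.1]
opening: 0.0253
```

```bash
python3 - <<'E'
from h import *
go(.4965,.3415,.2040,1.771)
E
```

```text
t 25.0 off [ 1.4 -0.1  3.6] rot [-0.001  0.001 -0.005] offFinal [ 1.4 -0.1  3.6] F [-0.4  0.1 -3.1] open 0.0253
```

Call:
apply_moves(motion=[{"offset": [1, 0, 2], "rotation": [0, 0, 0]}, {"offset": [0.5, 0, 2], "rotation": [0, 0, 0]}, {"offset": [0, 0, 1], "rotation": [0, 0, 0]}, {"offset": [0, 0, 0], "rotation": [0, 0, 0]}])

```text
time: 25.33
tool_pos: [0.4967, 0.3414, 0.2042]
tool_rot: [3.141, 0.002, 1.766]
contact_force: [0.4, -0.5, -2.1]
opening: 0.0255
```

```bash
python3 - <<'E'
from h import *
go(.4965,.3415,.2040,1.771)
E
```

```text
t 25.33 off [ 0.1 -0.2  0.2] rot [ 0.     0.002 -0.005] offFinal [ 0.1 -0.2  0.2] F [ 0.4 -0.5 -2.1] open 0.0255
```

Call:
apply_moves(motion=[{"offset": [0, 0, 1], "rotation": [0, 0, 0]}, {"offset": [0, 0, 1], "rotation": [0, 0, 0]}, {"offset": [0, 0, 0], "rotation": [0, 0, 0]}])

```text
time: 25.58
tool_pos: [0.4969, 0.3418, 0.2039]
tool_rot: [3.139, 0.001, 1.766]
contact_force: [0.9, 0.1, -3.1]
opening: 0.0252
```

Call:
apply_moves(motion=[{"offset": [0, 0, 0], "rotation": [0, 0, 0]}, {"offset": [0, 0, 0], "rotation": [0, 0, 0]}, {"offset": [0, 0, 0], "rotation": [0, 0, 0]}, {"offset": [0, 0, 0], "rotation": [0, 0, 0]}, {"offset": [0, 0, 0], "rotation": [0, 0, 0]}, {"offset": [0, 0, -15], "rotation": [0, 0, 0]}, {"offset": [0, 0, -30], "rotation": [0, 0, 0]}, {"offset": [-10, 0, -30], "rotation": [0, 0, 0]}, {"offset": [-30, 5, -10], "rotation": [0, 0, 0]}, {"offset": [-35, 5, 0], "rotation": [0, 0, 0]}, {"offset": [-15, 0, 0], "rotation": [0, 0, 0]}, {"offset": [0, 0, 0], "rotation": [0, 0, 0]}], grip=0.4)

```text
time: 26.58
tool_pos: [0.5251, 0.2545, 0.2928]
tool_rot: [3.136, 0.001, 1.771]
contact_force: [-0.3, 0.0, -0.0]
opening: 0.055
```

```bash
python3 - <<'E'
from h import *
c=wcam(); save(c,"w8")
a=np.linspace(0,6.283,400)
for z,r in((.128,.074),):
  P=proj(c,np.c_[.496+r*np.cos(a),.342+r*np.sin(a),np.full(400,z)]);print(P.min(0),P.max(0))
c=read_camera("side"); save(c,"side8",(100,100,420,340),2.5)
go(.477,-.094,.2)
E
```

```text
[184.78612067 -22.11026899] [413.62283355 221.70208101]
t 26.68 off [-334.  -116.9   91.8] rot [ 0.005  0.    -0.   ] offFinal [-334.  -116.5   92.3] F [0.3 1.3 0.2] open 0.0555
```

View pics/w8.png

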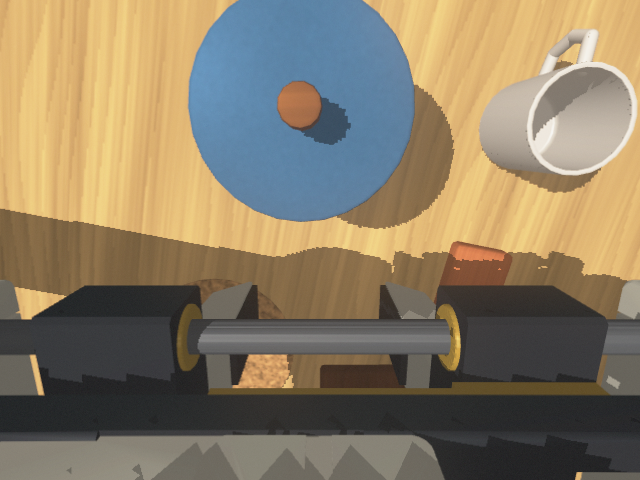

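View pics/side8.png

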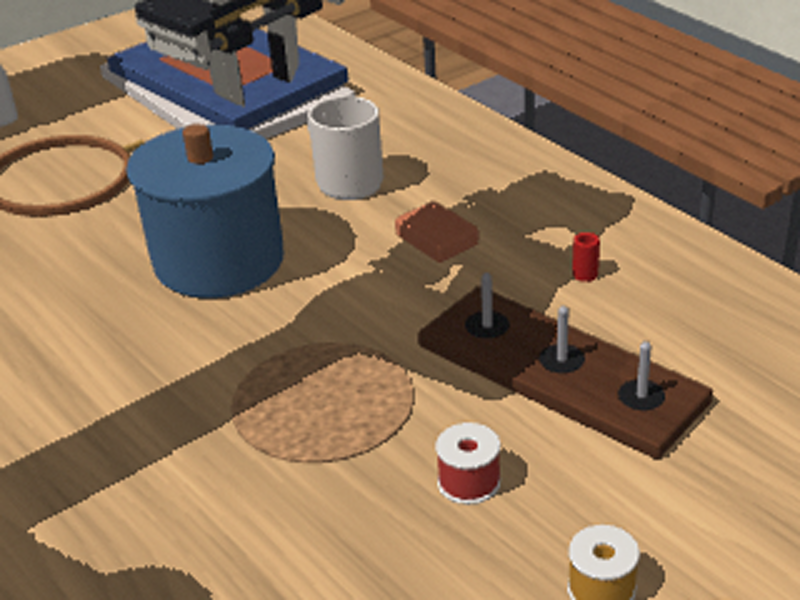

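Call:
apply_moves(motion=[{"offset": [-25, -10, 5], "rotation": [0, 0, 0]}, {"offset": [-38, -14, 10], "rotation": [0, 0, 0]}, {"offset": [-38, -14, 10], "rotation": [0, 0, 0]}, {"offset": [-38, -14, 10], "rotation": [0, 0, 0]}, {"offset": [-38, -14, 10], "rotation": [0, 0, 0]}, {"offset": [-38, -14, 10], "rotation": [0, 0, 0]}, {"offset": [-38, -14, 10], "rotation": [0, 0, 0]}, {"offset": [-38, -14, 10], "rotation": [0, 0, 0]}, {"offset": [-38, -14, 0], "rotation": [0, 0, 0]}, {"offset": [-35, -5, 0], "rotation": [0, 0, 0]}, {"offset": [-20, 0, 0], "rotation": [0, 0, 0]}, {"offset": [0, 0, 0], "rotation": [0, 0, 0]}], grip=0)

```text
time: 27.68
tool_pos: [0.4785, -0.1433, 0.2079]
tool_rot: [3.135, -0.009, 1.793]
contact_force: [0.5, 0.7, -0.2]
opening: 0.092
```

```bash
python3 - <<'E'
from h import *
c=wcam(); save(c,"w9")
go(.477,-.094,.2)
E
```

```text
t 27.73 off [46.7  9.5  8.3] rot [ 0.006 -0.011  0.022] offFinal [47.   8.6  7.7] F [ 0.7 -0.2 -1. ] open 0.092
```

View pics/w9.png

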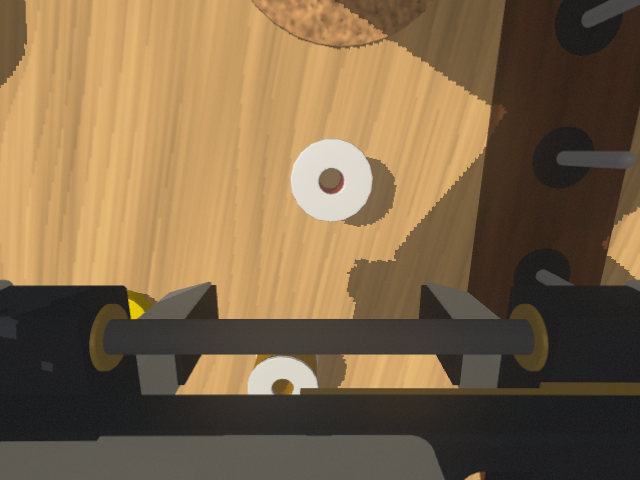

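```bash
cat >> h.py <<'E'
def white(c,z=.046,vmax=285):
    im=c["img"].astype(int); m=((im.min(2)>170)&(im.max(2)-im.min(2)<25)).astype(np.uint8)
    m[vmax:]=0
    cs,_=cv2.findContours(m,cv2.RETR_EXTERNAL,cv2.CHAIN_APPROX_NONE)
    for k in cs:
        if cv2.contourArea(k)>1000 and len(k)>20:
            e=cv2.fitEllipse(k); print(np.round(e[0],1),np.round(e[1],1),ray(c,[e[0]],z).round(4))
E
python3 - <<'E'
from h import *
c=wcam(); white(c)
print(ray(c,[(332,180.5)],.046))
E
```

```text
[331.4 182.5] [79.8 81.1] [[ 0.4772 -0.0938  0.046 ]]
[[ 0.47732069 -0.0924555   0.046     ]]
```

Call:
apply_moves(motion=[{"offset": [20, 4, 5], "rotation": [0.006, -0.01, 0.022]}, {"offset": [17, 4, 10], "rotation": [0, 0, 0]}, {"offset": [2, 0, 20], "rotation": [0, 0, 0]}, {"offset": [0, 0, 20], "rotation": [0, 0, 0]}, {"offset": [0, 0, 0], "rotation": [0, 0, 0]}])

```text
time: 28.2
tool_pos: [0.4778, -0.0891, 0.1523]
tool_rot: [3.14, -0.002, 1.78]
contact_force: [-0.4, 0.2, -0.4]
opening: 0.0918
```

```bash
python3 - <<'E'
from h import *
go(.4772,-.093,.075,1.771)
E
```

```text
t 28.2 off [-3.9 -1.5 77.2] rot [ 0.001 -0.002  0.009] offFinal [-3.7 -1.3 77.3] F [-0.4  0.2 -0.4] open 0.0918
```

Call:
apply_moves(motion=[{"offset": [-4, -1.5, 15], "rotation": [0, -0.002, 0.009]}, {"offset": [-1, 0, 20], "rotation": [0, 0, 0]}, {"offset": [-0.5, 0, 18], "rotation": [0, 0, 0]}, {"offset": [0, 0, 10], "rotation": [0, 0, 0]}, {"offset": [0, 0, 0], "rotation": [0, 0, 0]}])

```text
time: 28.62
tool_pos: [0.4792, -0.0865, 0.0906]
tool_rot: [3.138, -0.001, 1.782]
contact_force: [-0.8, 0.6, 1.4]
opening: 0.092
```

```bash
python3 - <<'E'
from h import *
go(.4772,-.093,.075,1.771)
E
```

```text
t 28.62 off [-6.  -3.4 15.6] rot [ 0.004 -0.001  0.011] offFinal [-6.  -3.2 15.6] F [-0.8  0.6  1.4] open 0.092
```

Call:
apply_moves(motion=[{"offset": [-6, -3.5, 8], "rotation": [0.004, 0, 0.01]}, {"offset": [-2, -0.5, 5], "rotation": [0, 0, 0]}, {"offset": [-1, 0, 2], "rotation": [0, 0, 0]}, {"offset": [0, 0, 0], "rotation": [0, 0, 0]}])

```text
time: 28.95
tool_pos: [0.4785, -0.0948, 0.0772]
tool_rot: [3.139, 0.001, 1.774]
contact_force: [0.2, -0.2, -0.4]
opening: 0.0917
```

```bash
python3 - <<'E'
from h import *
go(.4772,-.093,.075,1.771)
E
```

```text
t 28.95 off [ 2.1 -0.9  2.2] rot [0.002 0.    0.003] offFinal [ 2.1 -0.9  2.2] F [ 0.2 -0.2 -0.4] open 0.0917
```

Call:
apply_moves(motion=[{"offset": [2, -1, 2], "rotation": [0.002, 0, 0.003]}, {"offset": [0, 0, 0.5], "rotation": [0, 0, 0]}, {"offset": [0, 0, 0.5], "rotation": [0, 0, 0]}, {"offset": [0, 0, 0.5], "rotation": [0, 0, 0]}, {"offset": [0, 0, 0.5], "rotation": [0, 0, 0]}, {"offset": [0, 0, 0], "rotation": [0, 0, 0]}, {"offset": [0, 0, 0], "rotation": [0, 0, 0]}, {"offset": [0, 0, 0], "rotation": [0, 0, 0]}], grip=1, grip_force=25)

```text
time: 29.62
tool_pos: [0.4777, -0.0934, 0.0744]
tool_rot: [3.139, 0.002, 1.77]
contact_force: [-0.4, -0.1, -0.7]
opening: 0.0561
```

```bash
python3 - <<'E'
from h import *
go(.4772,-.093,.075,1.771)
c=read_camera("side"); save(c,"side10",(200,200,440,380),3)
c=wcam(); save(c,"w10")
E
```

```text
t 29.62 off [ 0.5 -0.4 -0.6] rot [ 0.002  0.002 -0.001] offFinal [ 0.5 -0.4 -0.6] F [-0.4 -0.1 -0.7] open 0.0561
```

View pics/w10.png

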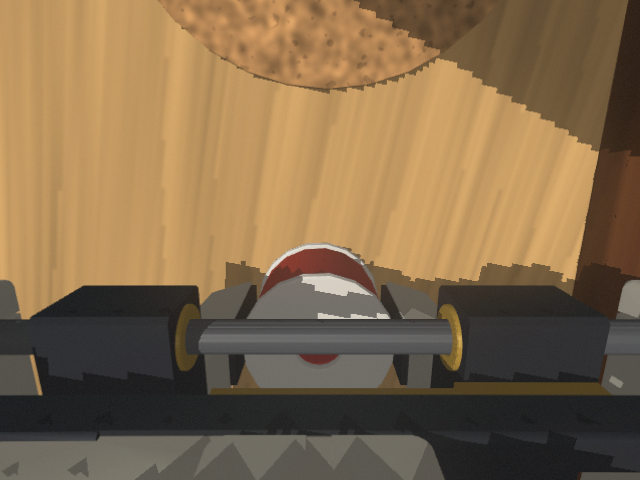

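View pics/side10.png

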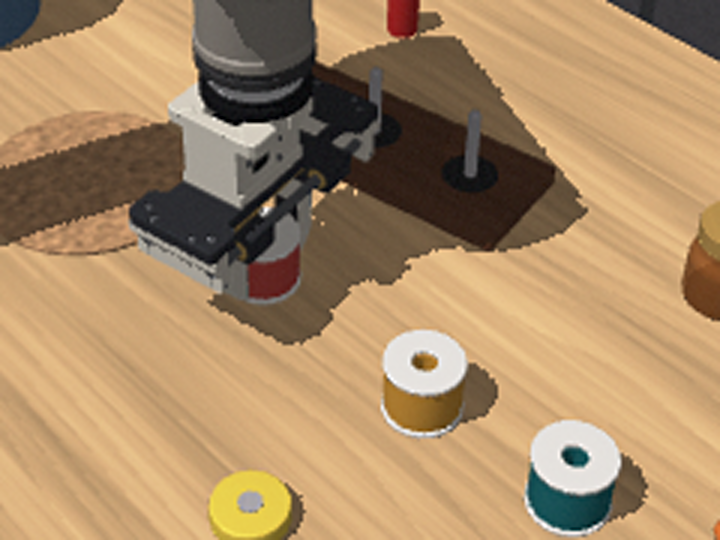

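```bash
cat >> h.py <<'E'
def heldd(c,depth,vtop):
    # tool x offset of held spool centre given v of top-face far edge
    T=np.linalg.inv(np.array(c["tool_from_camera"]));K=np.array(c["camera_matrix"])
    a=np.linspace(0,2*np.pi,721)
    for d in np.arange(-.006,.0065,.001):
        X=np.c_[d+.028*np.cos(a),.028*np.sin(a),np.full_like(a,depth),np.ones_like(a)]
        Y=(X@T.T)[:,:3]; v=(Y[:,1]/Y[:,2]*K[1,1]+K[1,2]).min()
        print(round(d*1000),round(v,1),end="; ")
    print()
E
python3 - <<'E'
from h import *
c=wcam(); heldd(c,.0284,274)
save(c,"w10z",(240,230,400,340),5)
E
```

```text
-6 286.2; -5 283.5; -4 280.8; -3 278.0; -2 275.3; -1 272.5; 0 269.8; 1 267.0; 2 264.2; 3 261.4; 4 258.6; 5 255.8; 6 253.0;
```

View pics/w10z.png

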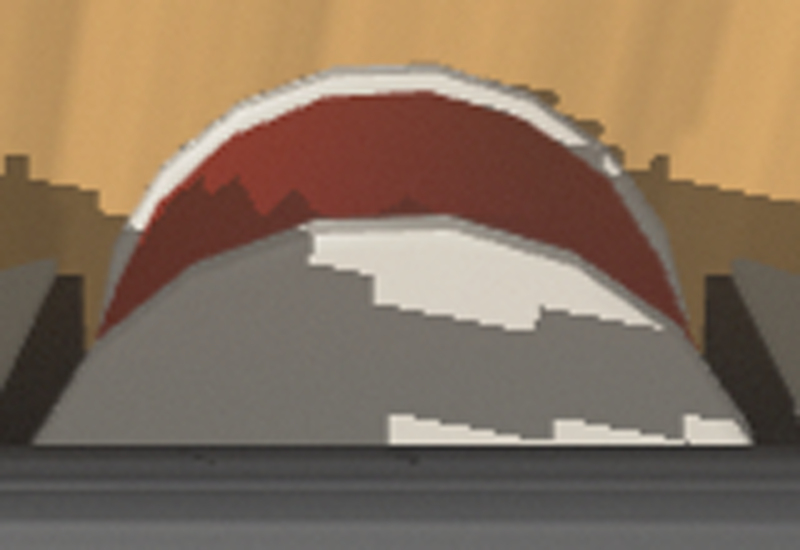

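Call:
apply_moves(motion=[{"offset": [0, 0, -10], "rotation": [0, 0, 0]}, {"offset": [0, 0, -20], "rotation": [0, 0, 0]}, {"offset": [0, 0, -30], "rotation": [0, 0, 0]}, {"offset": [0, 0, -30], "rotation": [0, 0, 0]}, {"offset": [0, 0, -20], "rotation": [0, 0, 0]}, {"offset": [10, 12, -8], "rotation": [0, 0, 0]}, {"offset": [22, 30, 0], "rotation": [0, 0, 0]}, {"offset": [22, 30, 0], "rotation": [0, 0, 0]}, {"offset": [22, 30, 0], "rotation": [0, 0, 0]}, {"offset": [14, 25, 0], "rotation": [0, 0, 0]}, {"offset": [4, 10, 0], "rotation": [0, 0, 0]}, {"offset": [0, 0, 0], "rotation": [0, 0, 0]}])

```text
time: 30.77
tool_pos: [0.5958, 0.0314, 0.2068]
tool_rot: [3.137, 0.001, 1.766]
contact_force: [-0.7, 0.6, -1.0]
opening: 0.0557
```

```bash
python3 - <<'E'
from h import *
go(.6208,.048,.18,1.771)
E
```

```text
t 30.77 off [11.5 27.6 26.9] rot [ 0.005  0.001 -0.005] offFinal [11.3 27.8 26.8] F [-0.7  0.6 -1. ] open 0.0557
```

Call:
apply_moves(motion=[{"offset": [6, 14, 5], "rotation": [0.005, 0, -0.005]}, {"offset": [3, 11, 6], "rotation": [0, 0, 0]}, {"offset": [0, 0, 4], "rotation": [0, 0, 0]}, {"offset": [0, 0, 0], "rotation": [0, 0, 0]}])

```text
time: 31.1
tool_pos: [0.6171, 0.0451, 0.1929]
tool_rot: [-3.139, 0.002, 1.773]
contact_force: [-0.5, -1.4, -1.7]
opening: 0.0559
```

```bash
python3 - <<'E'
from h import *
go(.6208,.048,.17,1.771)
c=wcam(); save(c,"w11")
E
```

```text
t 31.1 off [ 2.1  4.3 22.9] rot [-0.002  0.002  0.002] offFinal [ 2.1  4.2 22.9] F [-0.5 -1.4 -1.7] open 0.0559
```

View pics/w11.png

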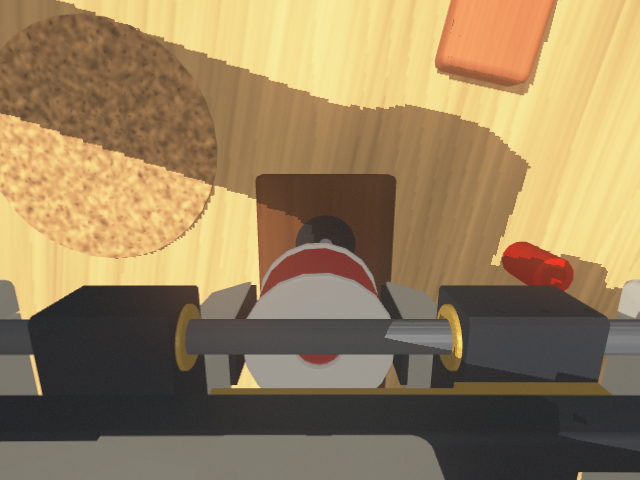

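```bash
python3 - <<'E'
from h import *
c=wcam(); print(ray(c,[(256.5,177),(395.5,177),(326,175.5),(325,233)],.02).round(4))
E
```

```text
[[0.5648 0.0829 0.02  ]
 [0.6604 0.1024 0.02  ]
 [0.6124 0.0937 0.02  ]
 [0.6202 0.0531 0.02  ]]
```

Call:
apply_moves(motion=[{"offset": [2, 4, 5], "rotation": [0, 0, 0]}, {"offset": [-0.5, 0.5, 7], "rotation": [0, 0, 0]}, {"offset": [-0.5, 0, 3], "rotation": [0, 0, 0]}, {"offset": [0, 0, 0], "rotation": [0, 0, 0]}])

```text
time: 31.53
tool_pos: [0.6205, 0.045, 0.1788]
tool_rot: [-3.141, 0.002, 1.77]
contact_force: [0.5, 0.7, -0.8]
opening: 0.0558
```

```bash
python3 - <<'E'
from h import *
go(.6208,.048,.155,1.771)
E
```

```text
t 31.53 off [ 2.9  0.9 23.8] rot [-0.     0.002 -0.001] offFinal [ 2.8  0.9 23.8] F [ 0.5  0.7 -0.8] open 0.0558
```

Call:
apply_moves(motion=[{"offset": [2, 1, 5], "rotation": [0, 0, 0]}, {"offset": [0, 0.5, 6], "rotation": [0, 0, 0]}, {"offset": [0, 0, 4], "rotation": [0, 0, 0]}, {"offset": [0, 0, 0], "rotation": [0, 0, 0]}])

```text
time: 31.87
tool_pos: [0.6213, 0.0471, 0.162]
tool_rot: [-3.14, 0.002, 1.77]
contact_force: [0.6, -0.4, -1.2]
opening: 0.0555
```

```bash
python3 - <<'E'
from h import *
go(.6213,.047,.095,1.771)
E
```

```text
t 31.87 off [ 0.1  0.1 67. ] rot [-0.001  0.002 -0.001] offFinal [-0.1 -0.  67. ] F [ 0.6 -0.4 -1.2] open 0.0555
```

Aligned. Descend in small steps watching the force.

Call:
apply_moves(motion=[{"offset": [-0.3, 0, 4], "rotation": [0, 0, 0]}, {"offset": [-0.3, 0, 4], "rotation": [0, 0, 0]}, {"offset": [-0.3, 0, 4], "rotation": [0, 0, 0]}, {"offset": [0, 0, 0], "rotation": [0, 0, 0]}])

```text
time: 32.2
tool_pos: [0.6214, 0.0462, 0.1484]
tool_rot: [-3.14, 0.002, 1.77]
contact_force: [-0.3, 0.0, -0.7]
opening: 0.0559
```

```bash
python3 - <<'E'
from h import *
go(.6213,.047,.095,1.771)
c=read_camera("side"); save(c,"side12",(220,160,400,290),4)
E
```

```text
t 32.2 off [ 0.9  0.2 53.4] rot [-0.002  0.002 -0.001] offFinal [ 0.8  0.1 53.4] F [-0.3  0.  -0.7] open 0.0559
```

View pics/side12.png

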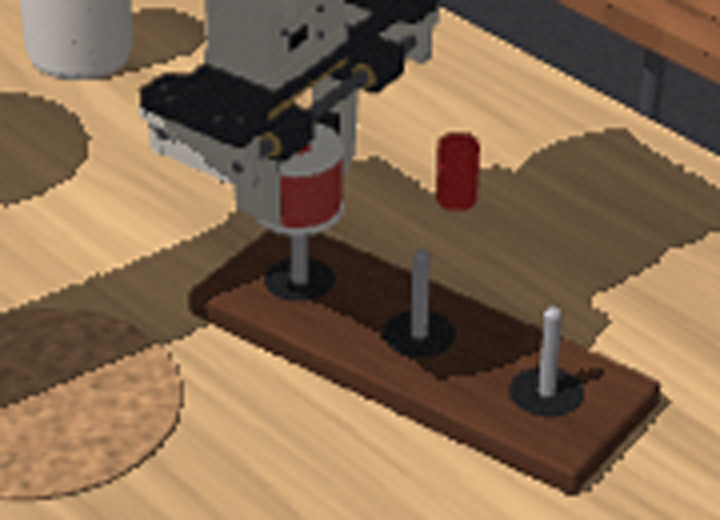

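Call:
apply_moves(motion=[{"offset": [0.5, 0, 6], "rotation": [0, 0, 0]}, {"offset": [0, 0, 8], "rotation": [0, 0, 0]}, {"offset": [0, 0, 8], "rotation": [0, 0, 0]}, {"offset": [0, 0, 6], "rotation": [0, 0, 0]}, {"offset": [0, 0, 0], "rotation": [0, 0, 0]}])

```text
time: 32.67
tool_pos: [0.6216, 0.0467, 0.1183]
tool_rot: [-3.141, 0.002, 1.77]
contact_force: [-1.0, 0.2, -1.0]
opening: 0.0561
```

```bash
python3 - <<'E'
from h import *
go(.6213,.047,.095,1.771)
E
```

```text
t 32.67 off [ 0.4 -0.3 23.3] rot [-0.     0.002 -0.001] offFinal [ 0.4 -0.3 23.3] F [-1.   0.2 -1. ] open 0.0561
```

Call:
apply_moves(motion=[{"offset": [0, 0, 7], "rotation": [0, 0, 0]}, {"offset": [0, 0, 7], "rotation": [0, 0, 0]}, {"offset": [0, 0, 4], "rotation": [0, 0, 0]}, {"offset": [0, 0, 1], "rotation": [0, 0, 0]}, {"offset": [0, 0, 0], "rotation": [0, 0, 0]}])

```text
time: 33.08
tool_pos: [0.6213, 0.0466, 0.0962]
tool_rot: [-3.14, 0.002, 1.77]
contact_force: [0.4, -0.4, -1.2]
opening: 0.0557
```

```bash
python3 - <<'E'
from h import *
go(.6213,.047,.0945,1.771)
E
```

```text
t 33.08 off [0.4 0.  1.7] rot [-0.002  0.002 -0.001] offFinal [0.4 0.  1.7] F [ 0.4 -0.4 -1.2] open 0.0557
```

Call:
apply_moves(motion=[{"offset": [0, 0, 1.5], "rotation": [0, 0, 0]}, {"offset": [0, 0, 0.5], "rotation": [0, 0, 0]}])

```text
time: 33.25
tool_pos: [0.6216, 0.0466, 0.0946]
tool_rot: [-3.141, 0.002, 1.77]
contact_force: [-1.2, -0.3, 1.5]
opening: 0.0559
```

Call:
apply_moves(motion=[{"offset": [0, 0, 0], "rotation": [0, 0, 0]}, {"offset": [0, 0, 0], "rotation": [0, 0, 0]}, {"offset": [0, 0, 0], "rotation": [0, 0, 0]}, {"offset": [0, 0, 0], "rotation": [0, 0, 0]}, {"offset": [0, 0, 0], "rotation": [0, 0, 0]}, {"offset": [0, 0, -10], "rotation": [0, 0, 0]}, {"offset": [0, 0, -25], "rotation": [0, 0, 0]}, {"offset": [0, 0, -35], "rotation": [0, 0, 0]}, {"offset": [0, 0, -30], "rotation": [0, 0, 0]}, {"offset": [0, 0, 0], "rotation": [0, 0, 0]}], grip=0)

```text
time: 34.08
tool_pos: [0.6214, 0.0469, 0.2007]
tool_rot: [-3.14, 0.002, 1.77]
contact_force: [1.2, 0.3, 0.2]
opening: 0.092
```

```bash
python3 - <<'E'
from h import *
go(.477,-.30,.21,1.771)
c=read_camera("side"); save(c,"side13",(220,160,500,390),2.8)
E
```

```text
t 34.08 off [-311.5 -210.2   -8.3] rot [-0.002  0.002 -0.001] offFinal [-311.2 -210.5   -9.3] F [1.2 0.3 0.2] open 0.092
```

View pics/side13.png

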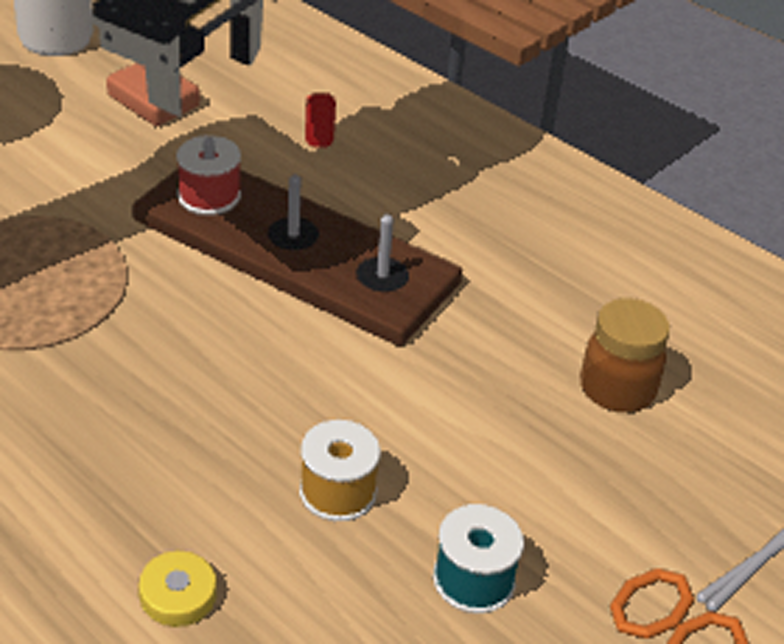

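Call:
apply_moves(motion=[{"offset": [-20, -15, 0], "rotation": [0, 0, 0]}, {"offset": [-33, -23, 0], "rotation": [0, 0, 0]}, {"offset": [-33, -23, 0], "rotation": [0, 0, 0]}, {"offset": [-33, -23, 0], "rotation": [0, 0, 0]}, {"offset": [-33, -23, 0], "rotation": [0, 0, 0]}, {"offset": [-33, -23, 0], "rotation": [0, 0, 0]}, {"offset": [-33, -23, 0], "rotation": [0, 0, 0]}, {"offset": [-33, -23, 0], "rotation": [0, 0, 0]}, {"offset": [-33, -20, 0], "rotation": [0, 0, 0]}, {"offset": [-20, -8, 0], "rotation": [0, 0, 0]}, {"offset": [0, 0, 0], "rotation": [0, 0, 0]}])

```text
time: 35.05
tool_pos: [0.4725, -0.3018, 0.1953]
tool_rot: [-3.135, -0.003, 1.777]
contact_force: [-0.6, 0.3, 0.8]
opening: 0.0917
```

```bash
python3 - <<'E'
from h import *
go(.477,-.30,.21,1.771)
c=wcam(); save(c,"w14"); white(c)
E
```

```text
t 35.05 off [  0.8   4.6 -14.7] rot [-0.007 -0.003  0.006] offFinal [  0.8   4.7 -14.7] F [-0.6  0.3  0.8] open 0.0917
[340.  189.2] [82.5 83.9] [[ 0.4765 -0.2575  0.046 ]]
```

View pics/w14.png

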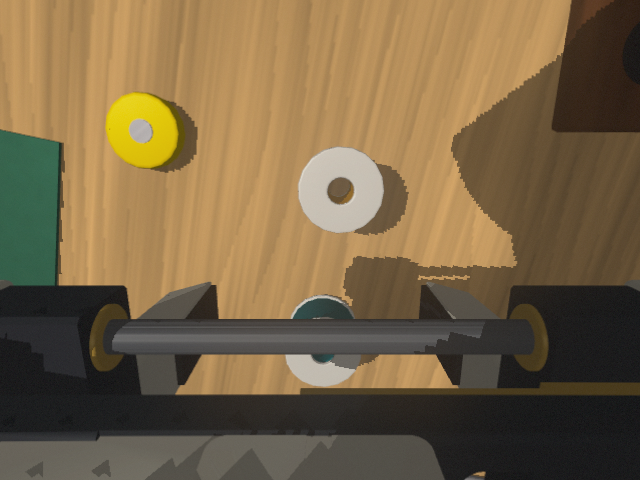

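Call:
apply_moves(motion=[{"offset": [17, 6, 5], "rotation": [-0.007, -0.003, 0.006]}, {"offset": [16, 5, 10], "rotation": [0, 0, 0]}, {"offset": [2, 1, 20], "rotation": [0, 0, 0]}, {"offset": [0, 0, 15], "rotation": [0, 0, 0]}, {"offset": [0, 0, 0], "rotation": [0, 0, 0]}])

```text
time: 35.52
tool_pos: [0.4775, -0.2569, 0.1426]
tool_rot: [-3.141, -0.005, 1.771]
contact_force: [-1.6, 0.3, 0.0]
opening: 0.0914
```

```bash
python3 - <<'E'
from h import *
go(.4765,-.2575,.075,1.771)
E
```

```text
t 35.52 off [-0.7 -1.1 67.6] rot [-0.001 -0.005  0.   ] offFinal [-0.4 -1.1 67.6] F [-1.6  0.3  0. ] open 0.0914
```

Call:
apply_moves(motion=[{"offset": [-1, -1, 12], "rotation": [0, -0.005, 0]}, {"offset": [-1, 0, 16], "rotation": [0, 0, 0]}, {"offset": [-1, 0, 15], "rotation": [0, 0, 0]}, {"offset": [0, 0, 8], "rotation": [0, 0, 0]}, {"offset": [0, 0, 0], "rotation": [0, 0, 0]}])

```text
time: 35.93
tool_pos: [0.479, -0.2544, 0.0915]
tool_rot: [-3.141, -0.001, 1.777]
contact_force: [-0.3, 0.2, 0.6]
opening: 0.0921
```

```bash
python3 - <<'E'
from h import *
go(.4765,-.2575,.075,1.771)
E
```

```text
t 35.93 off [-2.6 -3.1 16.5] rot [-0.001 -0.001  0.006] offFinal [-2.6 -3.1 16.5] F [-0.3  0.2  0.6] open 0.0921
```

Call:
apply_moves(motion=[{"offset": [-3, -3, 8], "rotation": [0, 0, 0.006]}, {"offset": [-0.5, -0.5, 5], "rotation": [0, 0, 0]}, {"offset": [0, 0, 2], "rotation": [0, 0, 0]}, {"offset": [0, 0, 0], "rotation": [0, 0, 0]}])

```text
time: 36.27
tool_pos: [0.4772, -0.2583, 0.0773]
tool_rot: [3.141, 0.0, 1.772]
contact_force: [0.5, 0.6, 0.2]
opening: 0.0921
```

```bash
python3 - <<'E'
from h import *
go(.4765,-.2575,.075,1.771)
E
```

```text
t 36.27 off [ 0.9 -0.5  2.3] rot [0.001 0.    0.001] offFinal [ 0.9 -0.5  2.3] F [0.5 0.6 0.2] open 0.0921
```

Call:
apply_moves(motion=[{"offset": [0.5, -0.5, 2], "rotation": [0, 0, 0]}, {"offset": [0, 0, 0.5], "rotation": [0, 0, 0]}, {"offset": [0, 0, 0.5], "rotation": [0, 0, 0]}, {"offset": [0, 0, 0.5], "rotation": [0, 0, 0]}, {"offset": [0, 0, 0.5], "rotation": [0, 0, 0]}, {"offset": [0, 0, 0], "rotation": [0, 0, 0]}, {"offset": [0, 0, 0], "rotation": [0, 0, 0]}, {"offset": [0, 0, 0], "rotation": [0, 0, 0]}], grip=1)

```text
time: 36.93
tool_pos: [0.4771, -0.2586, 0.0745]
tool_rot: [3.139, 0.002, 1.772]
contact_force: [0.7, -0.5, -0.7]
opening: 0.0548
```

```bash
python3 - <<'E'
from h import *
c=wcam(); heldd(c,pose()[0][2]-.046,0)
save(c,"w15z",(240,230,400,340),5)
go(.6388,-.041,.2,1.771)
E
```

```text
-6 286.1; -5 283.4; -4 280.7; -3 278.0; -2 275.3; -1 272.5; 0 269.8; 1 267.0; 2 264.2; 3 261.4; 4 258.6; 5 255.8; 6 253.0; 
t 36.98 off [ 180.7  202.2 -125.4] rot [0.003 0.002 0.001] offFinal [ 181.1  201.7 -125.6] F [-0.1 -0.3 -0.9] open 0.055
```

View pics/w15z.png

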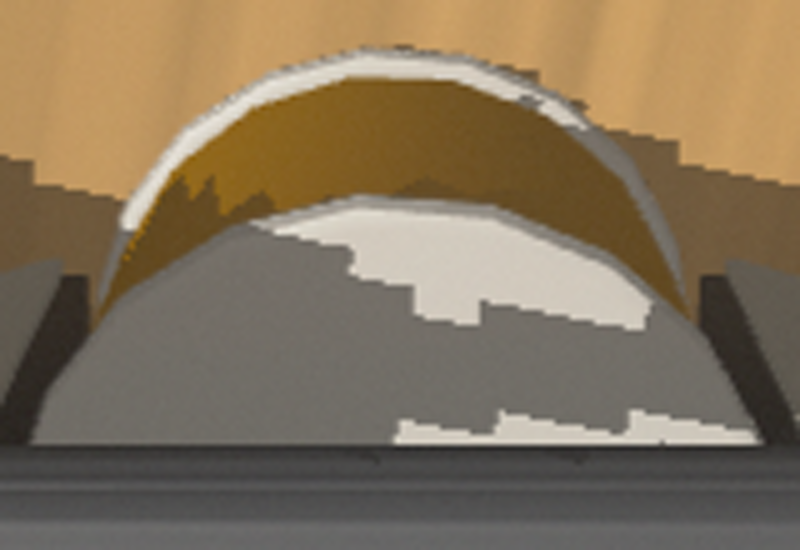

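Call:
apply_moves(motion=[{"offset": [0, 0, -10], "rotation": [0, 0, 0]}, {"offset": [0, 0, -20], "rotation": [0, 0, 0]}, {"offset": [0, 0, -30], "rotation": [0, 0, 0]}, {"offset": [0, 0, -30], "rotation": [0, 0, 0]}, {"offset": [5, 5, -20], "rotation": [0, 0, 0]}, {"offset": [20, 22, -6], "rotation": [0, 0, 0]}, {"offset": [27, 30, 0], "rotation": [0, 0, 0]}, {"offset": [27, 30, 0], "rotation": [0, 0, 0]}, {"offset": [27, 30, 0], "rotation": [0, 0, 0]}, {"offset": [27, 30, 0], "rotation": [0, 0, 0]}, {"offset": [20, 25, 0], "rotation": [0, 0, 0]}, {"offset": [5, 5, 0], "rotation": [0, 0, 0]}])

```text
time: 37.98
tool_pos: [0.6229, -0.0628, 0.2054]
tool_rot: [3.134, 0.003, 1.763]
contact_force: [-2.0, -0.5, -0.9]
opening: 0.0547
```

```bash
python3 - <<'E'
from h import *
go(.639,-.042,.18,1.771)
E
```

```text
t 37.98 off [17.4 19.6 25.5] rot [ 0.008  0.003 -0.008] offFinal [17.2 19.9 25.4] F [-2.  -0.5 -0.9] open 0.0547
```

Call:
apply_moves(motion=[{"offset": [10, 11, 4], "rotation": [0.008, 0.003, -0.008]}, {"offset": [5, 7, 6], "rotation": [0, 0, 0]}, {"offset": [0, 0, 4], "rotation": [0, 0, 0]}, {"offset": [0, 0, 0], "rotation": [0, 0, 0]}])

```text
time: 38.32
tool_pos: [0.6383, -0.0414, 0.1921]
tool_rot: [-3.141, 0.001, 1.776]
contact_force: [-1.1, 0.2, -1.9]
opening: 0.0549
```

```bash
python3 - <<'E'
from h import *
go(.639,-.042,.165,1.771)
E
```

```text
t 38.32 off [-0.7  0.6 27.1] rot [-0.001  0.001  0.005] offFinal [-0.7  0.6 27.1] F [-1.1  0.2 -1.9] open 0.0549
```

Call:
apply_moves(motion=[{"offset": [-0.7, 0.5, 6], "rotation": [0, 0.001, 0.005]}, {"offset": [0, 0, 9], "rotation": [0, 0, 0]}, {"offset": [0, 0, 6], "rotation": [0, 0, 0]}, {"offset": [0, 0, 0], "rotation": [0, 0, 0]}])

```text
time: 38.65
tool_pos: [0.6369, -0.0459, 0.169]
tool_rot: [-3.139, 0.0, 1.766]
contact_force: [-0.9, 0.7, -2.0]
opening: 0.0549
```

```bash
python3 - <<'E'
from h import *
go(.639,-.042,.0945,1.771)
E
```

```text
t 38.65 off [ 3.5  3.  74.5] rot [-0.003  0.    -0.005] offFinal [ 3.4  2.9 74.5] F [-0.9  0.7 -2. ] open 0.0549
```

Call:
apply_moves(motion=[{"offset": [3, 2.5, 2], "rotation": [-0.003, 0, -0.005]}, {"offset": [0.5, 0.5, 2], "rotation": [0, 0, 0]}, {"offset": [0, 0, 1], "rotation": [0, 0, 0]}, {"offset": [0, 0, 0], "rotation": [0, 0, 0]}])

```text
time: 38.98
tool_pos: [0.6387, -0.0431, 0.163]
tool_rot: [-3.141, -0.0, 1.769]
contact_force: [-0.0, 0.4, -0.4]
opening: 0.0544
```

```bash
python3 - <<'E'
from h import *
go(.639,-.042,.0945,1.771)
E
```

```text
t 38.98 off [ 1.   0.5 68.5] rot [-0.    -0.    -0.002] offFinal [ 1.   0.5 68.5] F [-0.   0.4 -0.4] open 0.0544
```

Call:
apply_moves(motion=[{"offset": [1, 0.5, 4], "rotation": [0, 0, 0]}, {"offset": [0, 0, 4], "rotation": [0, 0, 0]}, {"offset": [0, 0, 5], "rotation": [0, 0, 0]}, {"offset": [0, 0, 0], "rotation": [0, 0, 0]}])

```text
time: 39.32
tool_pos: [0.6394, -0.0417, 0.1494]
tool_rot: [3.141, 0.0, 1.77]
contact_force: [-0.8, 0.3, -1.3]
opening: 0.0551
```

```bash
python3 - <<'E'
from h import *
go(.639,-.042,.0945,1.771)
E
```

```text
t 39.32 off [-0.2 -0.5 54.9] rot [ 0.001  0.    -0.001] offFinal [-0.2 -0.5 54.9] F [-0.8  0.3 -1.3] open 0.0551
```

On the spindle with no contact force; continue down.

Call:
apply_moves(motion=[{"offset": [0, 0, 7], "rotation": [0, 0, 0]}, {"offset": [0, 0, 8], "rotation": [0, 0, 0]}, {"offset": [0, 0, 8], "rotation": [0, 0, 0]}, {"offset": [0, 0, 8], "rotation": [0, 0, 0]}, {"offset": [0, 0, 0], "rotation": [0, 0, 0]}])

```text
time: 39.73
tool_pos: [0.6392, -0.0416, 0.1146]
tool_rot: [3.141, 0.0, 1.77]
contact_force: [-0.4, 0.1, -0.9]
opening: 0.0548
```

```bash
python3 - <<'E'
from h import *
go(.639,-.042,.0945,1.771)
E
```

```text
t 39.73 off [-0.4 -0.3 20.1] rot [ 0.     0.    -0.001] offFinal [-0.4 -0.3 20.1] F [-0.4  0.1 -0.9] open 0.0548
```

Call:
apply_moves(motion=[{"offset": [0, 0, 7], "rotation": [0, 0, 0]}, {"offset": [0, 0, 6], "rotation": [0, 0, 0]}, {"offset": [0, 0, 3], "rotation": [0, 0, 0]}, {"offset": [0, 0, 1], "rotation": [0, 0, 0]}])

```text
time: 40.07
tool_pos: [0.639, -0.0416, 0.0951]
tool_rot: [-3.141, -0.0, 1.77]
contact_force: [-0.2, 0.3, -1.3]
opening: 0.0546
```

Call:
apply_moves(motion=[{"offset": [0, 0, 1], "rotation": [0, 0, 0]}, {"offset": [0, 0, 1], "rotation": [0, 0, 0]}])

```text
time: 40.23
tool_pos: [0.6391, -0.0415, 0.0945]
tool_rot: [-3.141, -0.0, 1.77]
contact_force: [-5.8, 0.2, 9.0]
opening: 0.0549
```

Call:
apply_moves(motion=[{"offset": [0, 0, 0], "rotation": [0, 0, 0]}, {"offset": [0, 0, 0], "rotation": [0, 0, 0]}, {"offset": [0, 0, 0], "rotation": [0, 0, 0]}, {"offset": [0, 0, 0], "rotation": [0, 0, 0]}, {"offset": [0, 0, 0], "rotation": [0, 0, 0]}, {"offset": [0, 0, -10], "rotation": [0, 0, 0]}, {"offset": [0, 0, -25], "rotation": [0, 0, 0]}, {"offset": [0, 0, -35], "rotation": [0, 0, 0]}, {"offset": [0, 0, -30], "rotation": [0, 0, 0]}, {"offset": [0, 0, 0], "rotation": [0, 0, 0]}], grip=0)

```text
time: 41.07
tool_pos: [0.639, -0.0415, 0.2003]
tool_rot: [-3.14, -0.001, 1.77]
contact_force: [0.5, -0.7, 0.2]
opening: 0.0919
```

```bash
python3 - <<'E'
from h import *
go(.487,-.42,.21,1.771)
c=read_camera("side"); save(c,"side16",(220,160,500,390),2.8)
E
```

```text
t 41.07 off [-341.  -223.8   -9.6] rot [-0.002 -0.001 -0.001] offFinal [-340.7 -224.2   -9.7] F [ 0.5 -0.7  0.2] open 0.0919
```

View pics/side16.png

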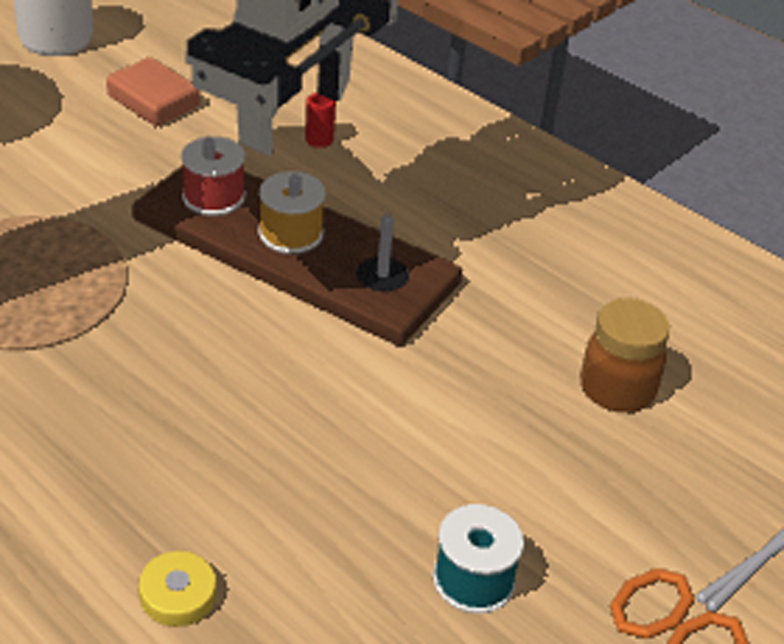

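Call:
apply_moves(motion=[{"offset": [-20, -13, 0], "rotation": [0, 0, 0]}, {"offset": [-33, -22, 0], "rotation": [0, 0, 0]}, {"offset": [-33, -22, 0], "rotation": [0, 0, 0]}, {"offset": [-33, -22, 0], "rotation": [0, 0, 0]}, {"offset": [-33, -22, 0], "rotation": [0, 0, 0]}, {"offset": [-33, -22, 0], "rotation": [0, 0, 0]}, {"offset": [-33, -22, 0], "rotation": [0, 0, 0]}, {"offset": [-33, -22, 0], "rotation": [0, 0, 0]}, {"offset": [-33, -22, 0], "rotation": [0, 0, 0]}, {"offset": [-30, -20, 0], "rotation": [0, 0, 0]}, {"offset": [-15, -8, 0], "rotation": [0, 0, 0]}, {"offset": [0, 0, 0], "rotation": [0, 0, 0]}])

```text
time: 42.12
tool_pos: [0.4815, -0.4189, 0.191]
tool_rot: [-3.132, -0.01, 1.776]
contact_force: [0.3, -0.5, 0.1]
opening: 0.0917
```

```bash
python3 - <<'E'
from h import *
go(.487,-.42,.21,1.771)
c=wcam(); save(c,"w17"); white(c)
E
```

```text
t 42.12 off [ -2.    5.  -19.1] rot [-0.009 -0.01   0.005] offFinal [ -2.1   5.2 -19. ] F [ 0.3 -0.5  0.1] open 0.0917
[347.3 191.7] [84.2 85.5] [[ 0.4895 -0.374   0.046 ]]
```

View pics/w17.png

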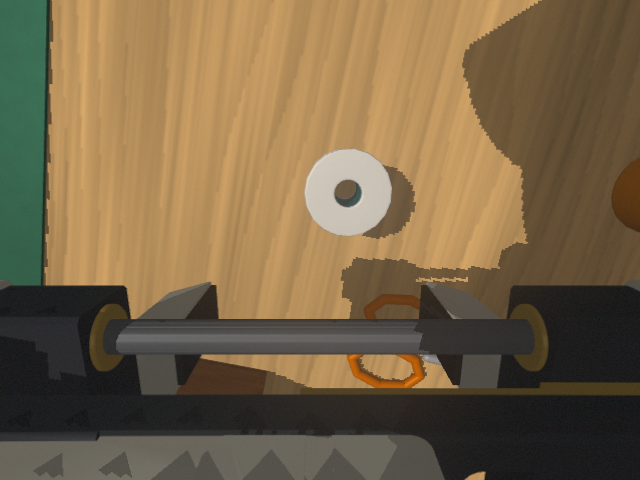

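Call:
apply_moves(motion=[{"offset": [17, 8, 5], "rotation": [-0.009, -0.01, 0.005]}, {"offset": [16, 6, 10], "rotation": [0, 0, 0]}, {"offset": [1, 1, 20], "rotation": [0, 0, 0]}, {"offset": [0, 0, 15], "rotation": [0, 0, 0]}, {"offset": [0, 0, 0], "rotation": [0, 0, 0]}])

```text
time: 42.58
tool_pos: [0.4911, -0.3732, 0.138]
tool_rot: [-3.141, -0.005, 1.773]
contact_force: [-0.8, -0.7, 0.3]
opening: 0.0915
```

```bash
python3 - <<'E'
from h import *
go(.4895,-.3745,.075,1.771)
E
```

```text
t 42.58 off [-1.2 -1.8 63. ] rot [-0.    -0.005  0.002] offFinal [-0.9 -1.8 63. ] F [-0.8 -0.7  0.3] open 0.0915
```

Call:
apply_moves(motion=[{"offset": [-1.5, -2, 12], "rotation": [0, -0.005, 0.002]}, {"offset": [-1, 0, 16], "rotation": [0, 0, 0]}, {"offset": [-1, 0, 12], "rotation": [0, 0, 0]}, {"offset": [0, 0, 6], "rotation": [0, 0, 0]}, {"offset": [0, 0, 0], "rotation": [0, 0, 0]}])

```text
time: 43.0
tool_pos: [0.4928, -0.3711, 0.0918]
tool_rot: [-3.142, -0.001, 1.778]
contact_force: [-0.6, -0.2, 0.5]
opening: 0.0918
```

```bash
python3 - <<'E'
from h import *
go(.4895,-.3745,.075,1.771)
E
```

```text
t 43.0 off [-2.7 -3.9 16.8] rot [-0.    -0.001  0.007] offFinal [-2.7 -3.9 16.8] F [-0.6 -0.2  0.5] open 0.0918
```

Call:
apply_moves(motion=[{"offset": [-3, -4, 8], "rotation": [0, 0, 0.007]}, {"offset": [-0.5, -0.5, 5], "rotation": [0, 0, 0]}, {"offset": [0, 0, 2], "rotation": [0, 0, 0]}, {"offset": [0, 0, 0], "rotation": [0, 0, 0]}])

```text
time: 43.33
tool_pos: [0.4896, -0.376, 0.0771]
tool_rot: [3.14, 0.0, 1.771]
contact_force: [-0.8, 0.5, -0.2]
opening: 0.092
```

```bash
python3 - <<'E'
from h import *
go(.4895,-.3745,.075,1.771)
E
```

```text
t 43.33 off [1.4 0.2 2.1] rot [ 0.001  0.    -0.   ] offFinal [1.4 0.2 2.1] F [-0.8  0.5 -0.2] open 0.092
```

Call:
apply_moves(motion=[{"offset": [1, 0, 2], "rotation": [0, 0, 0]}, {"offset": [0, 0, 0.5], "rotation": [0, 0, 0]}, {"offset": [0, 0, 0.5], "rotation": [0, 0, 0]}, {"offset": [0, 0, 0.5], "rotation": [0, 0, 0]}, {"offset": [0, 0, 0.5], "rotation": [0, 0, 0]}, {"offset": [0, 0, 0], "rotation": [0, 0, 0]}, {"offset": [0, 0, 0], "rotation": [0, 0, 0]}, {"offset": [0, 0, 0], "rotation": [0, 0, 0]}], grip=1)

```text
time: 44.0
tool_pos: [0.4898, -0.3757, 0.0741]
tool_rot: [3.139, 0.003, 1.77]
contact_force: [0.2, 0.0, -0.3]
opening: 0.0547
```

```bash
python3 - <<'E'
from h import *
c=wcam(); heldd(c,pose()[0][2]-.046,0)
save(c,"w18z",(240,230,400,340),5)
go(.6567,-.130,.2,1.771)
E
```

```text
-6 286.5; -5 283.7; -4 281.0; -3 278.3; -2 275.6; -1 272.8; 0 270.0; 1 267.3; 2 264.5; 3 261.7; 4 258.9; 5 256.0; 6 253.2; 
t 44.05 off [ 207.4  212.6 -125.8] rot [ 0.003  0.003 -0.001] offFinal [ 207.6  212.5 -125.9] F [-0.1 -1.3  0.2] open 0.0547
```

View pics/w18z.png

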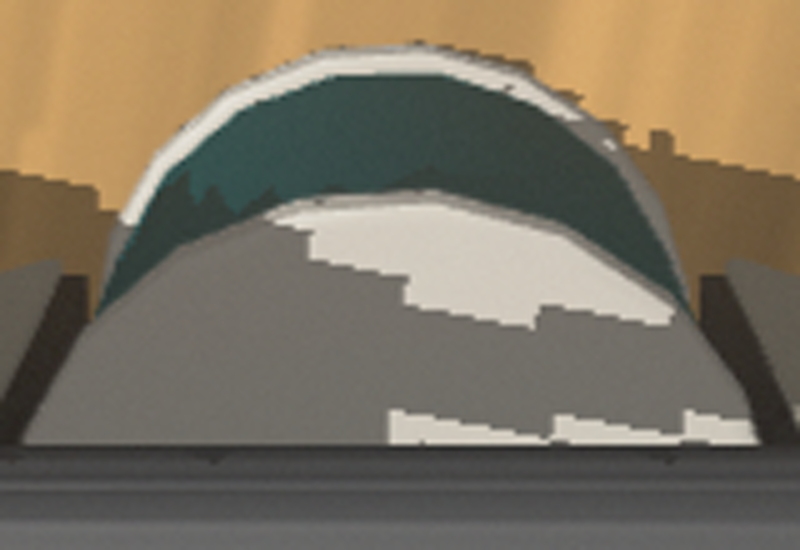

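Call:
apply_moves(motion=[{"offset": [0, 0, -10], "rotation": [0, 0, 0]}, {"offset": [0, 0, -20], "rotation": [0, 0, 0]}, {"offset": [0, 0, -30], "rotation": [0, 0, 0]}, {"offset": [0, 0, -30], "rotation": [0, 0, 0]}, {"offset": [5, 5, -20], "rotation": [0, 0, 0]}, {"offset": [20, 21, -6], "rotation": [0, 0, 0]}, {"offset": [29, 30, 0], "rotation": [0, 0, 0]}, {"offset": [29, 30, 0], "rotation": [0, 0, 0]}, {"offset": [29, 30, 0], "rotation": [0, 0, 0]}, {"offset": [29, 30, 0], "rotation": [0, 0, 0]}, {"offset": [28, 28, 0], "rotation": [0, 0, 0]}, {"offset": [12, 12, 0], "rotation": [0, 0, 0]}])

```text
time: 45.05
tool_pos: [0.6385, -0.1592, 0.2049]
tool_rot: [3.134, 0.005, 1.759]
contact_force: [-0.6, 0.3, -1.0]
opening: 0.0553
```

```bash
python3 - <<'E'
from h import *
go(.6567,-.1305,.18,1.771)
E
```

```text
t 45.05 off [24.9 23.1 24.9] rot [ 0.007  0.005 -0.012] offFinal [24.5 23.6 24.9] F [-0.6  0.3 -1. ] open 0.0553
```

Call:
apply_moves(motion=[{"offset": [13, 13, 4], "rotation": [0.007, 0.005, -0.012]}, {"offset": [9, 9, 6], "rotation": [0, 0, 0]}, {"offset": [0, 0, 4], "rotation": [0, 0, 0]}, {"offset": [0, 0, 0], "rotation": [0, 0, 0]}])

```text
time: 45.38
tool_pos: [0.6586, -0.1264, 0.1924]
tool_rot: [3.139, 0.001, 1.778]
contact_force: [-0.3, -0.1, -1.4]
opening: 0.0548
```

```bash
python3 - <<'E'
from h import *
go(.6567,-.1305,.165,1.771)
E
```

```text
t 45.38 off [-3.6 -2.7 27.4] rot [0.002 0.001 0.007] offFinal [-3.7 -2.7 27.4] F [-0.3 -0.1 -1.4] open 0.0548
```

Call:
apply_moves(motion=[{"offset": [-3, -2, 6], "rotation": [0.002, 0.001, 0.007]}, {"offset": [0.5, 0.5, 9], "rotation": [0, 0, 0]}, {"offset": [0, 0, 6], "rotation": [0, 0, 0]}, {"offset": [0, 0, 0], "rotation": [0, 0, 0]}])

```text
time: 45.72
tool_pos: [0.6553, -0.1337, 0.1694]
tool_rot: [-3.14, 0.001, 1.765]
contact_force: [-1.1, 0.0, -0.6]
opening: 0.0548
```

```bash
python3 - <<'E'
from h import *
go(.6567,-.1305,.165,1.771)
E
```

```text
t 45.72 off [2.9 2.  4.4] rot [-0.002  0.001 -0.006] offFinal [2.9 2.  4.4] F [-1.1  0.  -0.6] open 0.0548
```

Call:
apply_moves(motion=[{"offset": [3, 2, 2], "rotation": [-0.002, 0.001, -0.006]}, {"offset": [0.5, 0.5, 2], "rotation": [0, 0, 0]}, {"offset": [0, 0, 1], "rotation": [0, 0, 0]}, {"offset": [0, 0, 0], "rotation": [0, 0, 0]}])

```text
time: 46.05
tool_pos: [0.6563, -0.1317, 0.1632]
tool_rot: [-3.141, -0.001, 1.769]
contact_force: [0.7, 1.2, -1.1]
opening: 0.055
```

```bash
python3 - <<'E'
from h import *
go(.6567,-.1305,.0945,1.771)
E
```

```text
t 46.05 off [ 1.1  0.7 68.7] rot [-0.001 -0.001 -0.002] offFinal [ 1.1  0.7 68.7] F [ 0.7  1.2 -1.1] open 0.055
```

Call:
apply_moves(motion=[{"offset": [1, 0.5, 4], "rotation": [0, 0, 0]}, {"offset": [0, 0, 4], "rotation": [0, 0, 0]}, {"offset": [0, 0, 5], "rotation": [0, 0, 0]}, {"offset": [0, 0, 0], "rotation": [0, 0, 0]}])

```text
time: 46.38
tool_pos: [0.6569, -0.1304, 0.1497]
tool_rot: [3.141, -0.0, 1.769]
contact_force: [-0.6, -0.0, -1.1]
opening: 0.0548
```

```bash
python3 - <<'E'
from h import *
go(.6567,-.1305,.0945,1.771)
E
```

```text
t 46.38 off [-0.  -0.3 55.2] rot [ 0.001 -0.    -0.002] offFinal [-0.  -0.3 55.2] F [-0.6 -0.  -1.1] open 0.0548
```

Call:
apply_moves(motion=[{"offset": [0, 0, 7], "rotation": [0, 0, 0]}, {"offset": [0, 0, 8], "rotation": [0, 0, 0]}, {"offset": [0, 0, 8], "rotation": [0, 0, 0]}, {"offset": [0, 0, 8], "rotation": [0, 0, 0]}, {"offset": [0, 0, 0], "rotation": [0, 0, 0]}])

```text
time: 46.8
tool_pos: [0.6567, -0.1301, 0.1149]
tool_rot: [3.142, -0.001, 1.769]
contact_force: [-0.1, -0.4, -1.4]
opening: 0.0551
```

```bash
python3 - <<'E'
from h import *
go(.6567,-.1305,.0945,1.771)
E
```

```text
t 46.8 off [-0.4 -0.1 20.4] rot [ 0.    -0.001 -0.002] offFinal [-0.4 -0.1 20.4] F [-0.1 -0.4 -1.4] open 0.0551
```

Call:
apply_moves(motion=[{"offset": [0, 0, 7], "rotation": [0, 0, 0]}, {"offset": [0, 0, 6], "rotation": [0, 0, 0]}, {"offset": [0, 0, 3], "rotation": [0, 0, 0]}, {"offset": [0, 0, 1], "rotation": [0, 0, 0]}])

```text
time: 47.13
tool_pos: [0.6566, -0.1301, 0.0953]
tool_rot: [-3.141, -0.001, 1.769]
contact_force: [0.8, -0.6, -0.8]
opening: 0.0549
```

Call:
apply_moves(motion=[{"offset": [0, 0, 1], "rotation": [0, 0, 0]}, {"offset": [0, 0, 1], "rotation": [0, 0, 0]}])

```text
time: 47.3
tool_pos: [0.6566, -0.1301, 0.0941]
tool_rot: [-3.141, -0.001, 1.769]
contact_force: [-5.3, 1.6, 10.6]
opening: 0.055
```

Call:
apply_moves(motion=[{"offset": [0, 0, 0], "rotation": [0, 0, 0]}, {"offset": [0, 0, 0], "rotation": [0, 0, 0]}, {"offset": [0, 0, 0], "rotation": [0, 0, 0]}, {"offset": [0, 0, 0], "rotation": [0, 0, 0]}, {"offset": [0, 0, 0], "rotation": [0, 0, 0]}, {"offset": [0, 0, -10], "rotation": [0, 0, 0]}, {"offset": [0, 0, -25], "rotation": [0, 0, 0]}, {"offset": [0, 0, -35], "rotation": [0, 0, 0]}, {"offset": [0, 0, -35], "rotation": [0, 0, 0]}, {"offset": [-15, -15, -20], "rotation": [0, 0, 0]}, {"offset": [-20, -20, 0], "rotation": [0, 0, 0]}, {"offset": [0, 0, 0], "rotation": [0, 0, 0]}], grip=0)

```text
time: 48.3
tool_pos: [0.6294, -0.1714, 0.2296]
tool_rot: [3.14, 0.001, 1.773]
contact_force: [0.1, -0.6, -0.3]
opening: 0.0916
```

```bash
python3 - <<'E'
from h import *
c=read_camera("side"); save(c,"side20"); save(c,"side20z",(140,140,400,300),3)
for q in ["spool1","lid"]: print(q,[(round(d["score"],2),np.round(d["location"],3)) for d in tip_of(q,c)])
c=wcam(); save(c,"w20")
c=read_camera("top"); save(c,"top20")
for q in ["spool1","lid","mug","jar","tape","scissors","tin"]: print(q,[(round(d["score"],2),np.round(d["location"],3)) for d in tip_of(q,c)])
E
```

```text
spool1 [(0.86, array([ 0.654, -0.128,  0.017])), (0.77, array([ 0.638, -0.036,  0.02 ])), (0.65, array([0.624, 0.044, 0.021]))]
lid [(0.58, array([0.492, 0.344, 0.116]))]
spool1 [(0.84, array([0.62 , 0.04 , 0.016])), (0.62, array([ 0.638, -0.038,  0.017])), (0.6, array([ 0.608, -0.492, -0.005])), (0.54, array([ 0.654, -0.128,  0.017]))]
lid [(0.84, array([0.496, 0.343, 0.114]))]
mug [(0.77, array([ 0.699,  0.382, -0.002])), (0.39, array([ 0.643, -0.043,  0.002]))]
jar [(0.65, array([ 0.709, -0.331,  0.001]))]
tape [(0.59, array([ 0.333, -0.25 ,  0.   ]))]
scissors [(0.83, array([ 0.608, -0.49 , -0.001]))]
tin [(0.76, array([0.699, 0.217, 0.003]))]
```

View pics/side20z.png

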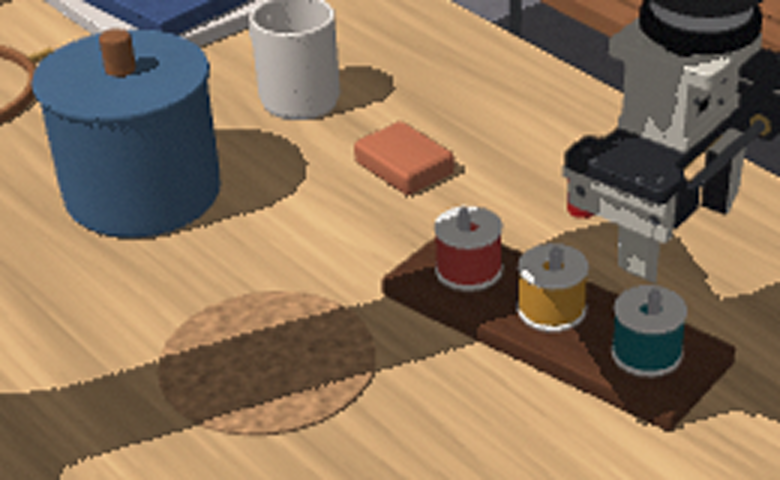

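View pics/w20.png

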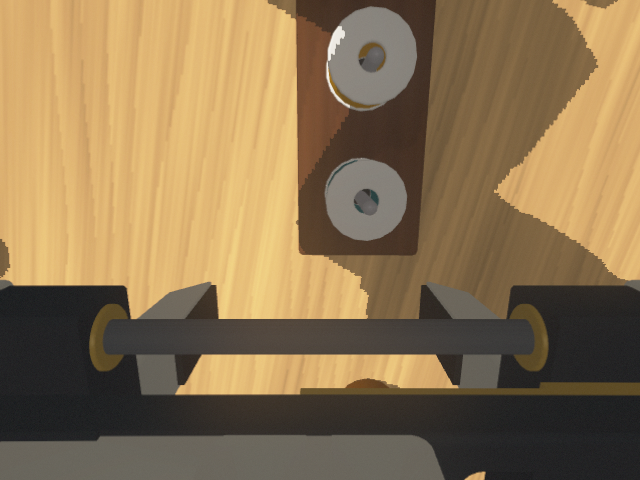

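View pics/top20.png

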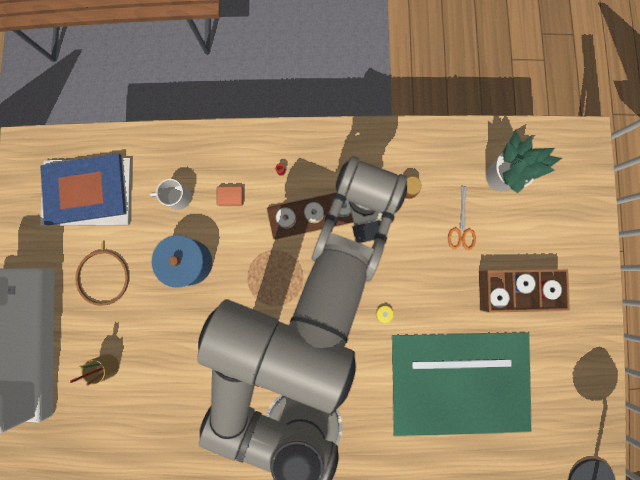

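View pics/side20.png

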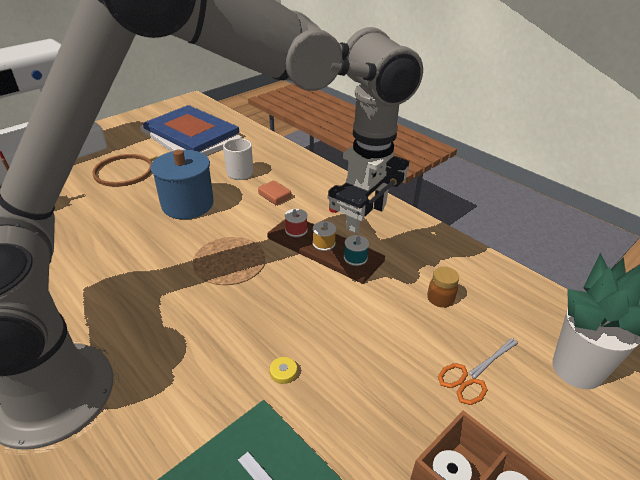

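```bash
python3 -c "
from cell import *
print(hand_in())"
```

```text
the job is handed in; nothing more can be done
None
```

The changeover is finished and handed in at about 49 s of the 210 s allowed.

- **Lid and cores:** I set the lid flat on the cork mat, dropped both cardboard cores into the canister, then put the lid back on.
- **Spools:** red, mustard and teal each went down over their own spindle to the stand's base. Lowering them showed no side force until they touched the base, at about 10 N at most.

**Last checks:**
- The wrist picture, taken before the lid went back, showed both cores lying inside the canister.
- The side and wrist pictures after re-seating showed the lid level and centred.
- The detectors put all three spool bottoms at 16–21 mm, against the expected 20 mm.
- The mug, jar, tape, scissors and tin read within about 5 mm of where they started. The red look-alike was not touched.
- The gripper stood clear of everything at hand-in.

**Disagreements:**
- The top and side cameras differed by 4–5 mm on the spindle positions, so I relied on the wrist camera, which agreed with the side view.
- The red spool looked shifted by a millimetre or two between later side pictures. That is within its play on the spindle, and it still sits flat.

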